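# Case up a serviced metronome

### The job

Case up the serviced maple metronome on its base board, in this order: stand the brass movement in the middle of the board with its pendulum hanger towards the brass keeper, lower the nickel bell over the pin of the movement's bell pillar until it rests on the pillar, lower the maple pyramid case over both so that it stands flat and centred on the board with its tempo scale on the keeper side, and last of all set the brass cap on the case's collar, down over the small dowel. Set each part down gently, never let it drop; the case must not strike the movement or the bell on its way down, and everything else on the desk stays where it is.

Things in the scene. Friction and masses are not known exactly. Their poses are not given: they have to be found in the camera images.
- movement_center (a point): Clockwork movement, brass block 44 mm deep (own x), 50 wide (own y, grip it there), 38 high. A dark steel pendulum hanger juts 10 mm from its front (-x). On its top centre a steel bell pillar 20 mm thick, its flat shoulder 58 mm above the underside, ends in a pin 4 mm thick, 11 mm long (top at 69 mm). 300 g. This point: on the pillar's axis, 19 mm above the underside; z up.
- bell_center (a point): Nickel bell standing mouth down: open dome 44 mm across, 21 mm high, its lowest 11 mm a plain upright rim, a 12 mm hole through the crown. Home, the crown (18 mm above the rim inside) rests on the pillar's shoulder, so the rim hangs 2 mm clear of the movement's top. 60 g. This point: on its axis, 10.5 mm above the rim.
- case_center (a point): Maple (pale) pyramid case, cream tempo scale with black ticks on its front (-x) slope. Hollow, no bottom: 120 mm square at the foot, 38 at 135 mm height, walls 5 mm. On top a solid collar 46 mm square, 135 to 156 mm above the foot, to grip it by, and on that a brass dowel 10 mm thick, 5 high. 250 g. This point: on its axis, 78 mm above the foot; x, y square to its sides, z up.
- cap_center (a point): Brass cap of the case: turned cylinder 34 mm in diameter and 30 mm high with a rounded top edge, hollow underneath (24 mm wide, 7 mm deep) to drop over the dowel and stand flat on the collar. 80 g. This point: on its axis, 15 mm above its underside; z up.
- base_keeper (a point): Brass keeper strip, 8 x 44 mm, let into the top along the front edge of the fixed walnut base board. The board is 146 mm square, its top flat, 20 mm above the desk, with a green felt patch in the middle. This point: on the board's top at the strip's middle; the board's middle is 66 mm from it along its own +x (front is -x, z up).
- wheel: Brass escapement wheel, a spoked toothed disc 52 mm in diameter lying flat, 4 mm thick, with a thin steel arbor to 20 mm height. Loose; not part of the job, leave it. Origin at the centre of its underside.
- pendulum: Pendulum: flat steel rod 190 mm long lying along its own y on the desk, with a nickel bob and a round counterweight, 10 mm high. Loose; leave it. Origin under the rod's middle.
- tweezers_stand: Steel tweezers stand holding four tweezers, foot 85 x 50 mm, 125 mm high. Loose; leave it. Origin at the centre of its underside.
- walnut_metronome: A finished dark walnut pyramid metronome with its pendulum, 146 mm square at its base and 206 mm high. Loose; leave it. Origin at the centre of its underside.
- oil_jar: Small amber glass oil jar with a black cap, 38 mm in diameter and 48 mm high. Loose; leave it. Origin at the centre of its underside.

How it is judged (in metres and radians):
On the way, in this order (a step that is already met when the one before it is completed fails the run):
1. the movement stands in the middle of the base board, hanger to the keeper, let go (x of movement_center in the frame of base_keeper between 0.057 and 0.075 m and y of movement_center in the frame of base_keeper between -0.009 and 0.009 m and z of movement_center in the frame of base_keeper between 0.016 and 0.022 m and x of base_keeper in the frame of movement_center below -0.045 m and y of base_keeper in the frame of movement_center between -0.026 and 0.026 m and angle between movement_center's own z axis and vertical below 0.06 rad and contact force between movement and the fingers below 0.1 N and linear speed of movement below 0.02 m/s), for 0.2 s.
2. the bell hangs on the movement's pillar, the pin through its crown, let go (x of movement_center in the frame of base_keeper between 0.057 and 0.075 m and y of movement_center in the frame of base_keeper between -0.009 and 0.009 m and z of movement_center in the frame of base_keeper between 0.016 and 0.022 m and x of base_keeper in the frame of movement_center below -0.045 m and y of base_keeper in the frame of movement_center between -0.026 and 0.026 m and angle between movement_center's own z axis and vertical below 0.06 rad and horizontal distance between bell_center and movement_center below 0.007 m and z of bell_center in the frame of movement_center between 0.0285 and 0.0345 m and angle between bell_center's own z axis and vertical below 0.1 rad and contact force between bell and the fingers below 0.1 N and linear speed of bell below 0.02 m/s), for 0.2 s.
3. the case stands on the base board over movement and bell, scale to the keeper, let go (x of movement_center in the frame of base_keeper between 0.057 and 0.075 m and y of movement_center in the frame of base_keeper between -0.009 and 0.009 m and z of movement_center in the frame of base_keeper between 0.016 and 0.022 m and x of base_keeper in the frame of movement_center below -0.045 m and y of base_keeper in the frame of movement_center between -0.026 and 0.026 m and angle between each of movement_center, case_center's own z axis and vertical below 0.06 rad and horizontal distance between bell_center and movement_center below 0.007 m and z of bell_center in the frame of movement_center between 0.0285 and 0.0345 m and angle between bell_center's own z axis and vertical below 0.1 rad and x of case_center in the frame of base_keeper between 0.056 and 0.076 m and y of case_center in the frame of base_keeper between -0.01 and 0.01 m and z of case_center in the frame of base_keeper between 0.075 and 0.081 m and x of base_keeper in the frame of case_center below -0.045 m and y of base_keeper in the frame of case_center between -0.026 and 0.026 m and contact force between case and the fingers below 0.1 N and linear speed of case below 0.02 m/s), for 0.2 s.
4. the cap stands on the collar over the dowel, let go (x of case_center in the frame of base_keeper between 0.056 and 0.076 m and y of case_center in the frame of base_keeper between -0.01 and 0.01 m and z of case_center in the frame of base_keeper between 0.075 and 0.081 m and x of base_keeper in the frame of case_center below -0.045 m and y of base_keeper in the frame of case_center between -0.026 and 0.026 m and angle between case_center's own z axis and vertical below 0.06 rad and horizontal distance between cap_center and case_center below 0.009 m and z of cap_center in the frame of case_center between 0.09 and 0.096 m and angle between cap_center's own z axis and vertical below 0.1 rad and contact force between cap and the fingers below 0.1 N and linear speed of cap below 0.02 m/s), for 0.2 s.
At the end, for the whole second after the job is handed in: Movement on the board (9 mm each way off its middle at most), bell seated on the pillar (7 mm off axis), case flat over both (10 mm), hanger and tempo scale on the keeper side (within about 15 degrees), cap flat on the collar over the dowel (9 mm); heights within 3 mm; all released and at rest (all of step 2 and all of step 4 and contact force between each of movement, case and the fingers below 0.1 N and linear speed of each of movement, case below 0.02 m/s); the robot touches nothing.
It fails at once if the case strikes the movement or the bell (more than 2 N) (contact force between case and bell above 2 N or contact force between case and movement above 2 N).
It fails at once if one of the four parts is dropped (moves faster than 0.5 m/s while not held) ((linear speed of movement above 0.5 m/s and contact force between movement and the fingers below 0.05 N) or (linear speed of bell above 0.5 m/s and contact force between bell and the fingers below 0.05 N) or (linear speed of case above 0.5 m/s and contact force between case and the fingers below 0.05 N) or (linear speed of cap above 0.5 m/s and contact force between cap and the fingers below 0.05 N)).
It fails at once if a thing that is not part of the job is moved by more than 15 mm (distance of any of wheel, pendulum, tweezers_stand, walnut_metronome, oil_jar from where it was at the start of the episode above 0.015 m).
It also fails if it takes over 112 s, if anything falls off the work surface, if the arm or the gripper's body presses on something with over 40 N, if the wrist force passes 120 N, or if a joint passes its speed limit or range.

### The arm

A 6-joint arm with a two-finger parallel gripper is mounted at the origin on the work surface. World frame = base frame: x ahead of the robot, y to its left, z up, the work surface at z = 0. Lengths are in mm, angles in rad, forces in N, time in s.
With the tool pointing down it reaches from about 350 to 775 mm from the base axis. Payload 7.3 kg.
Tool frame: the origin (TCP) lies midway between the tips of the shut fingers; the grasp point (between the pads) lies 19 mm behind it; x points along the fingers, y is the direction in which the jaws open and shut, and the axes are right-handed (so a half turn about x gives the same grasp; the last joint's range is limited). The gripper opens to 92 mm and grips with 3 to 60 N. Pads are 19 mm wide; open, the fingers measure 130 mm over their backs; the gripper's body (75 mm by 190 mm) begins 47 mm behind the grasp point.
Start: joints at [-1.252, 0.342, 1.524, -0, 1.275, -0.146], TCP at [235.352, -469.312, 226.741] pointing down, gripper open.
Joint ranges: [-2.53, 2.53], [-0.77, 2.02], [0.04, 2.7], [-1, 4.14], [0.28, 2.66], [-3.11, 3.11]. Speed limits (rad/s): [2.57, 2.57, 3.14, 3.14, 3.14, 3.14].

### API

Orientations are given as [roll, pitch, yaw] about the fixed x, y, z axes, in that order (R = Rz(yaw) Ry(pitch) Rx(roll)).
In Python, from plant import bot gives the robot as it stands. The module is installed in compiled form; this text tells all that it offers.
- The arm moves only by the shell command python3 -m handwheel 'ROWS' [OPENING]. ROWS is JSON, a list that holds one entry, the list of rows, each a list of 4 numbers: the shift along the tool's x, y, z in cm, then the turn about the tool's x in rad. A call has 1 to 8 rows; each row shifts and turns the commanded pose from where the row before left it, along the tool's axes as they then stand; what a row does not reach is not made up. A row lasts 1/12 s, in which the tool goes at most 41.7 mm and 7.16 degrees, less where a joint would pass 70% of its speed; a pose out of reach is approached as far as the arm can. A call is refused whole if a number of a shift passes 4.17 or a number of a turn 0.125, either way. A call with a gripper value outside its range is refused whole. OPENING is the opening, from 0 (shut) to 1 (fully open), set as the call begins (- or left out, the last holds). The fingers move at their own pace and stop on an object; the grip force is fixed at half the most. Time passes only in rows, so rows that do not move let the fingers close. It gives the time, the measured TCP pose, the force and the opening at its end, in the units of the state.
- bot.get_obs(): the state, without advancing time (a new reading comes with each control period).
- bot.capture(name): name is "side" or "top"; returns (picture, depth): 400x640x3 uint8, red, green, blue; 400x640 float32, mm along the optical axis (not along the pixel's ray), 0 where there is no reading.
- bot.camera_model(name): a dict with "fx", "fy", "cx", "cy" (pixels), "dist_coeffs" ([k1, k2, p1, p2, k3] as OpenCV has them; the pictures are not rectified), "position" and "rotation" of the camera in the world. Camera axes: x right, y down, z forward; pixel columns grow to the right and rows downward; lengths in mm; the calibration is good to about 2 mm. A picture is of the moment at which its call begins. camera_model takes no time and is no camera call.
- bot.close_job(): hands the job in, once; it reports no verdict.
Trained networks look in the newest picture that a camera, given by its name, has taken for a name from the list of things; names that differ only in an ending like _2 or _b are one class to them, and where a whole thing is asked for, a point or a joint stands for the part that bears it (a point fixed in the world has none). Each returns a list of dicts, best first, with "conf" (0 to 1); they miss things now and then, are a little off and sometimes report something else, mostly with a low value. They report only what shows in the picture. A call takes as long as a camera call.
- bot.find_in(camera, label): "bbox" ([left, top, width, height] in pixels, round what is visible of it).
- bot.spot_point(camera, label): "point" ([column, row] in pixels: a listed point, or the origin of a listed thing).
The state is a dict: "time": time; "joint_positions": joint angles; "dq": joint speeds; "tau": joint torques, N m; "tool_pos": TCP position; "tcp_rot": TCP orientation; "contact_force": force on the tool from outside, world axes, zero at the start; "moment": the same for the moment, N m; "grip_width": finger opening in mm.
Only numpy, scipy, OpenCV 4.12 (cv2) and the standard library are available. Lean on these libraries where they do the work, as an engineer would, in place of code of your own. Each camera call takes 0.05 s, during which the arm holds its last target.

## Working session

There is one attempt and no reset: what is moved stays moved. The work goes in short steps, Python scripts to look and compute and a shell command to move; the robot and the scene stay as the last step left them, time stands still between calls to the robot, and variables do not carry over. Pictures are saved under pics/ and viewed, and the job is handed in when it is done.

```bash
ls; mkdir -p pics; cat > h.py <<'E'
import numpy as np, cv2, json
from plant import bot
def model(n):
    m=bot.camera_model(n); K=np.array([[m['fx'],0,m['cx']],[0,m['fy'],m['cy']],[0,0,1.]])
    return K,np.array(m['dist_coeffs'],float),np.array(m['position'],float),np.array(m['rotation'],float)
def ray(n,px):
    K,d,p,R=model(n); u=cv2.undistortPoints(np.array([[px]],float),K,d)[0,0]
    return p,R@np.array([u[0],u[1],1.])
def onz(n,px,z):
    p,r=ray(n,px); return p+r*(z-p[2])/r[2]
def proj(n,X):
    K,d,p,R=model(n); q=(np.atleast_2d(X)-p)@R
    return cv2.projectPoints(q.reshape(-1,1,3),np.zeros(3),np.zeros(3),K,d)[0].reshape(-1,2)
def cloud(n,depth):
    K,d,p,R=model(n); h,w=depth.shape
    g=np.stack(np.meshgrid(np.arange(w),np.arange(h)),-1).reshape(-1,1,2).astype(float)
    u=cv2.undistortPoints(g,K,d).reshape(h,w,2)
    c=np.dstack([u[...,0]*depth,u[...,1]*depth,depth])
    P=c@R.T+p; P[depth<=0]=np.nan; return P
def snap(n,name):
    im,dp=bot.capture(n); cv2.imwrite(f'pics/{name}.png',im[...,::-1]); np.save(f'pics/{name}.npy',dp); return im,dp
E
python3 - <<'E'
from h import *
np.set_printoptions(precision=3,suppress=True)
print(bot.get_obs())
for c in('side','top'):
    m=bot.camera_model(c);print(c,m); snap(c,c+'0')
    for l in ['movement_center','bell_center','case_center','cap_center','base_keeper','wheel','pendulum','tweezers_stand','walnut_metronome','oil_jar']:
        r=bot.spot_point(c,l); print(l,[(np.round(x['point'],1),round(x['conf'],2)) for x in r[:2]])
E
```

```text
pics
{'time': 0.0, 'joint_positions': array([-1.252,  0.343,  1.525,  0.   ,  1.275, -0.146]), 'dq': array([-0.001, -0.002, -0.002, -0.003, -0.   ,  0.001]), 'tau': array([ -0.   , -43.124, -24.423,   0.072,   0.055,  -0.   ]), 'tool_pos': array([ 235.233, -468.94 ,  226.084]), 'tcp_rot': array([-1.721,  1.569,  1.886]), 'contact_force': array([-0.573,  0.583,  0.605]), 'moment': array([ 0.075, -0.014, -0.04 ]), 'grip_width': 91.43724994352549}
side {'fx': 423.57202971425954, 'fy': 423.57202971425954, 'cx': 331.6373150321629, 'cy': 201.78396987249553, 'dist_coeffs': array([-0.088,  0.   ,  0.   ,  0.   ,  0.   ]), 'position': array([110.573, 799.72 , 681.369]), 'rotation': array([-2.156,  0.01 , -2.615])}
movement_center []
bell_center [(array([320.5, 211.9]), 0.62)]
case_center [(array([388.7, 167.7]), 0.76), (array([195.2, 323.9]), 0.54)]
cap_center []
base_keeper [(array([344.9, 269. ]), 0.97)]
wheel []
pendulum [(array([273.6, 209.4]), 0.45)]
tweezers_stand [(array([380.2, 149.1]), 0.92)]
walnut_metronome [(array([196.8, 322.1]), 0.81)]
oil_jar [(array([366.2, 311.3]), 0.76)]
top {'fx': 476.315779626195, 'fy': 476.315779626195, 'cx': 321.3276228226049, 'cy': 206.35110464473067, 'dist_coeffs': array([-0.042,  0.   ,  0.   ,  0.   ,  0.   ]), 'position': array([ 238.039,  -12.616, 1618.386]), 'rotation': array([-2.946,  0.002, -1.569])}
movement_center [(array([320.4, 244.4]), 0.5)]
bell_center [(array([318.5, 186.7]), 0.63), (array([251.1, 265.7]), 0.2)]
case_center [(array([381.3, 216.8]), 0.69)]
cap_center [(array([312.1, 155.5]), 0.58), (array([433.9, 242. ]), 0.5)]
base_keeper [(array([268.8, 238.6]), 0.62)]
wheel [(array([202.4, 232. ]), 0.59)]
pendulum [(array([310.9, 155.8]), 0.62)]
tweezers_stand [(array([446.2, 182.7]), 0.64)]
walnut_metronome [(array([197.9, 179.5]), 0.83)]
oil_jar [(array([251. , 263.6]), 0.46)]
```

```bash
python3 - <<'E'
s=open('h.py').read()
s=s.replace("np.array(m['rotation'],float)\n","Rot.from_euler('xyz',np.array(m['rotation'],float)).as_matrix()\n").replace("import numpy","from scipy.spatial.transform import Rotation as Rot\nimport numpy",1)
open('h.py','w').write(s)
import cv2
for n in('side0','top0'):
    i=cv2.imread(f'pics/{n}.png')
    if n=='top0': i=cv2.resize(i[90:350,140:500],None,fx=2.2,fy=2.2,interpolation=cv2.INTER_CUBIC)
    else: i=cv2.resize(i[60:400,60:540],None,fx=1.66,fy=1.66,interpolation=cv2.INTER_CUBIC)
    cv2.imwrite(f'pics/{n}_b.png',i)
E
```

```text
(no output)
```

View pics/side0_b.png

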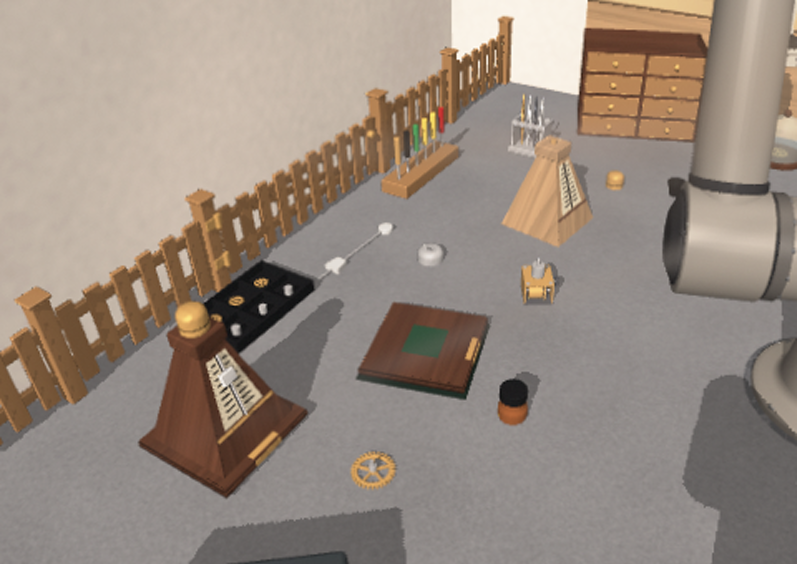

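View pics/top0_b.png

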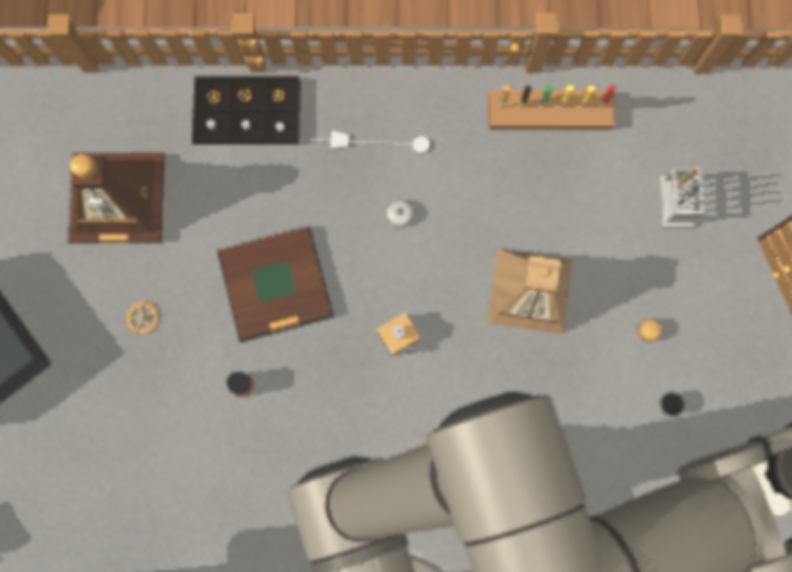

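```bash
cat > an.py <<'E'
from h import *
np.set_printoptions(precision=1,suppress=True)
PT=cloud('top',np.load('pics/top0.npy')); PS=cloud('side',np.load('pics/side0.npy'))
E
python3 - <<'E'
from an import *
print('base px',proj('top',[[0,0,0],[600,0,0]]),model('top')[3], model('side')[3])
cr=lambda u,v:(u/2.2+140,v/2.2+90)
for nm,(u,v),z in [('board',(275,284),20),('bell',(399,212),20),('mov',(397,333),38),('caseTop',(545,271),156),('cap',(650,329),20),('jar',(238,383),48),('wheel',(142,317),4),('black',(672,403),30),('bob',(420,144),10),('tray',(245,110),15)]:
    x=onz('top',cr(u,v),z); print(nm,x, 'side px',proj('side',x))
for nm,P in(('T',PT),('S',PS)):
    for name,c in dict(desk1=(550,-100),desk2=(450,150),board=(500,150)).items():
        m=np.hypot(P[...,0]-c[0],P[...,1]-c[1])<25
        print(nm,name,m.sum(),np.nanmedian(P[m][:,2]),np.nanstd(P[m][:,2]))
E
```

```text
base px [[318.2 375. ]
 [318.7 194.8]] [[ 0.  -1.   0.2]
 [-1.  -0.   0. ]
 [-0.  -0.2 -1. ]] [[-0.9 -0.3  0.4]
 [-0.5  0.5 -0.7]
 [-0.  -0.8 -0.6]]
board [510.6 182.4  20. ] side px [[319.3 264.7]]
bell [625.5  -9.3  20. ] side px [[320.3 209.8]]
mov [432.5  -6.7  38. ] side px [[384.5 225.7]]
caseTop [ 506.7 -217.   156. ] side px [[393.6 145.2]]
cap [ 441.3 -395.5   20. ] side px [[431.2 166.4]]
jar [355.7 230.8  48. ] side px [[371.2 293.4]]
wheel [460.8 390.7   4. ] side px [[285.5 341.7]]
black [ 327.7 -421.6   30. ] side px [[468.4 168.8]]
bob [739.8 -42.7  10. ] side px [[293.1 196.1]]
tray [795.  238.6  15. ] side px [[211.9 241.3]]
T desk1 158 -0.38187504955590157 3.6248051122013103
T desk2 181 13.376203753893606 10.788713378498356
T board 166 20.274170815608045 3.885625545040572
S desk1 142 1.3090636099133235 1.2361100980778739
S desk2 276 3.242744203162829 9.790529689734452
S board 231 21.116228647892285 1.2759359100290721
```

```bash
python3 - <<'E'
import cv2,numpy as np
s=cv2.imread('pics/side0.png');t=cv2.imread('pics/top0.png')
def z(i,c,r,w,f):return cv2.resize(i[r-w:r+w,c-w:c+w],(f,f),interpolation=cv2.INTER_CUBIC)
a=np.hstack([z(s,384,228,20,260),z(s,390,168,40,260),z(s,320,265,45,260)])
b=np.hstack([z(t,320,241,16,260),z(t,381,217,26,260),z(t,265,219,32,260)])
cv2.imwrite('pics/z0.png',np.vstack([a,b]))
E
```

```text
(no output)
```

View pics/z0.png

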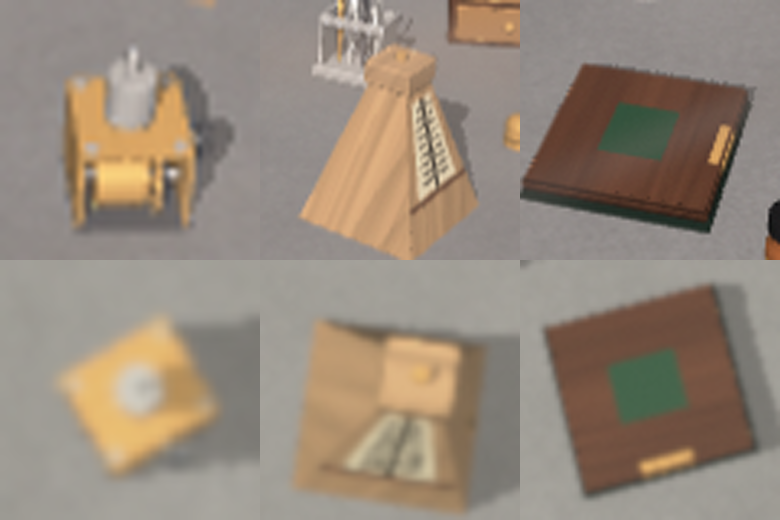

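```bash
cat > fit.py <<'E'
from h import *
from scipy.optimize import minimize
def box(hx,hy,z0,z1): return [[sx*hx,sy*hy,z] for sx in(-1,1) for sy in(-1,1) for z in(z0,z1)]
def disc(r,z,n=24): return [[r*np.cos(a),r*np.sin(a),z] for a in np.linspace(0,2*np.pi,n,endpoint=False)]
M={'board':[box(73,73,0,20)],
 'movement':[box(22,25,0,38)],
 'case':[box(60,60,0,.01)+box(19,19,135,135.01),box(23,23,135,156)],
 'cap':[disc(17,0)+disc(17,22)+disc(14.5,28)+disc(11,30)],
 'bell':[disc(22,0)+disc(22,11)+disc(19,17)+disc(12,21)],
 'jar':[disc(19,0)+disc(19,48)]}
S=8
def rend(n,parts,p,z0,off,sz):
    m=np.zeros((sz*S,sz*S),np.uint8); c,s=np.cos(p[2]),np.sin(p[2])
    for q in parts:
        q=np.array(q,float); X=np.c_[p[0]+c*q[:,0]-s*q[:,1],p[1]+s*q[:,0]+c*q[:,1],q[:,2]+z0]
        u=((proj(n,X)-off+.5)*S)
        h=cv2.convexHull(np.round(u).astype(np.int32)); cv2.fillConvexPoly(m,h,255)
    return cv2.resize(m,(sz,sz),interpolation=cv2.INTER_AREA)/255.
def satmask(im,thr):
    h=cv2.cvtColor(im,cv2.COLOR_RGB2HSV); return (h[...,1]>thr)
def comp(mask,cen,win=3):
    k,l=cv2.connectedComponents(mask.astype(np.uint8)); c=int(round(cen[0]));r=int(round(cen[1]))
    w=l[r-win:r+win+1,c-win:c+win+1].ravel(); w=w[w>0]
    i=np.bincount(w).argmax(); m=(l==i).astype(np.uint8)
    cs,_=cv2.findContours(m,cv2.RETR_EXTERNAL,cv2.CHAIN_APPROX_NONE); o=np.zeros_like(m); cv2.drawContours(o,cs,-1,1,-1); return o
def fit(n,part,mask,p0,z0=0,dof=3,hull=False):
    p0=np.array(p0,float); cen=proj(n,[p0[0],p0[1],z0+20])[0]
    sz=140; off=np.round(cen-sz/2); o=off.astype(int)
    T=np.zeros((sz,sz)); 
    mm=np.pad(mask,200)[o[1]+200:o[1]+200+sz,o[0]+200:o[0]+200+sz].astype(float)
    if hull:
        pts=cv2.findNonZero(mm.astype(np.uint8)); mm=cv2.fillConvexPoly(np.zeros((sz,sz),np.uint8),cv2.convexHull(pts),1).astype(float)
    mm=cv2.GaussianBlur(mm,(0,0),.7)
    def f(x):
        p=p0.copy(); p[:2]=x[:2]
        if dof==3:p[2]=x[2]/50
        r=cv2.GaussianBlur(rend(n,M[part],p,z0,off,sz),(0,0),.7); return ((r-mm)**2).sum()
    x0=np.r_[p0[:2],p0[2]*50][:dof]
    sim=np.vstack([x0]+[x0+np.eye(dof)[i]*8 for i in range(dof)])
    r=minimize(f,x0,method='Nelder-Mead',options=dict(initial_simplex=sim,xatol=.05,fatol=.01,maxiter=300))
    x=r.x.copy(); 
    if dof==3:x[2]/=50
    return x,r.fun,mm.sum()
E
python3 - <<'E'
from fit import *
np.set_printoptions(precision=3,suppress=True)
for n in('top','side'):
    im=cv2.imread(f'pics/{n}0.png')[...,::-1].copy()
    for nm,p,thr in [('board',(511,182,.2),60),('movement',(432,-7,.61),70),('case',(485,-215,-.1),55),('cap',(441,-395,0),70)]:
        cen=proj(n,[p[0],p[1],20])[0]
        m=comp(satmask(im,thr),cen)
        print(n,nm,*fit(n,nm,m,p,dof=2 if nm=='cap' else 3),m.sum())
    hh=im.astype(int).max(2); 
    c=proj(n,[625,-9,10])[0].astype(int); print(c); print(hh[c[1]-9:c[1]+10,c[0]-11:c[0]+12])
E
```

```text
top board [515.624 185.753   0.269] 14.692207425590851 1789.0 1789
top movement [434.933  -7.243   0.529] 1.2781310504089112 218.0 218
top case [ 504.762 -212.794   -0.151] 3.1315860681817034 1196.0 1196
top cap [ 442.581 -395.493] 0.6606468370847866 90.00000000000001 90
[321 187]
[[163 164 164 164 165 165 163 162 163 163 163 163 163 165 164 162 163 164
  164 165 164 163 163]
 [163 163 164 165 165 165 163 162 163 163 162 159 161 165 165 162 162 162
  164 165 165 164 163]
 [161 163 163 164 165 165 164 163 164 163 162 158 158 160 157 154 153 154
  154 157 162 162 163]
 [160 161 161 163 164 163 163 164 167 171 174 174 170 161 148 136 133 134
  135 141 151 157 161]
 [160 160 162 163 163 162 162 173 183 190 194 193 189 181 165 145 131 127
  126 129 133 141 153]
 [161 162 162 162 162 161 169 188 198 202 200 195 194 192 182 165 145 129
  126 125 126 129 139]
 [165 163 163 162 162 169 185 201 206 204 192 175 178 188 190 181 160 137
  125 124 125 125 129]
 [164 163 163 163 164 178 204 215 212 202 178 149 151 174 193 190 170 143
  124 123 125 125 127]
 [163 162 162 163 165 179 210 223 219 205 
[... 2466 characters left out ...]
108 134 145 148 146]
 [146 145 136 159 179 196 210 220 224 226 226 220 209 199 188 173 152 128
  108 143 149 150 149]
 [146 146 126 160 178 189 196 207 209 208 209 200 191 185 175 164 146 124
  134 146 147 148 149]
 [145 145 139 164 179 188 195 200 199 197 196 186 180 178 171 159 142 130
  144 147 145 145 149]
 [146 146 146 151 172 188 194 197 197 193 188 184 180 177 168 155 142 142
  146 146 146 147 147]
 [147 145 145 146 153 168 184 194 193 189 185 183 178 168 161 152 146 146
  147 148 149 150 149]
 [146 146 148 149 148 152 157 161 162 159 163 160 158 153 152 148 147 149
  149 149 149 149 150]
 [147 147 147 147 148 150 149 148 149 146 148 146 146 148 150 148 148 150
  148 147 150 150 150]]
```

```bash
python3 - <<'E'
from fit import *
np.set_printoptions(precision=3,suppress=True)
for n,t1 in(('top',172),('side',157)):
    im=cv2.imread(f'pics/{n}0.png')[...,::-1].copy()
    p=(432,-7,.53); m=comp(satmask(im,70),proj(n,[p[0],p[1],20])[0])
    print(n,'mov',*fit(n,'movement',m,p,hull=True))
    p=(625,-9,0); g=im.max(2); c=proj(n,[625,-9,10])[0].astype(int)
    m=np.zeros_like(g); y,x=np.mgrid[:400,:640]
    near=np.hypot(x-c[0],y-c[1])<13
    lo=155 if n=='top' else 133
    # right half borders shadow -> lower threshold where neighbours to the right are shadow
    sh=cv2.dilate((g<(140 if n=='top' else 128)).astype(np.uint8),np.ones((5,5)))>0
    m=near&((g>t1)|(sh&(g>lo)&(x<c[0]+ (6 if n=='top' else 6))))
    m=cv2.morphologyEx(m.astype(np.uint8),cv2.MORPH_OPEN,np.ones((3,3)))
    print(n,'bell',*fit(n,'bell',comp(m,c),p,dof=2,hull=True),'hole',onz(n,(321.5,185.4) if n=='top' else (318.3,209.3),19.5))
    r=bot.camera_model(n)
    print('keeper',onz(n,(268.8,238.6) if n=='top' else (344.9,269),20),'bellspot',onz(n,(318.5,186.7) if n=='top' else (320.5,211.9),10.5))
o=bot.get_obs(); R=Rot.from_euler('xyz',o['tcp_rot']).as_matrix(); print(R)
E
```

```text
top mov [434.589  -7.075   0.533] 2.9119191280298202 231.0
top bell [628.769  -6.924] 9.641113463375923 104.00000000000001 hole [628.998  -9.78   19.5  ]
keeper [443.809 167.961  20.   ] bellspot [626.544   0.638  10.5  ]
side mov [436.445  -9.539   0.56 ] 3.190340285146061 453.0
side bell [629.85   -7.603] 4.970182732316686 174.00000000000003 hole [631.765  -9.3    19.5  ]
keeper [452.104 166.198  20.   ] bellspot [626.868 -12.483  10.5  ]
[[ 0.     0.448 -0.894]
 [-0.    -0.894 -0.448]
 [-1.     0.     0.   ]]
```

```bash
cat > go.py <<'E'
from h import *
import sys
def go(x,y,z,a):
    o=bot.get_obs(); R=Rot.from_euler('xyz',o['tcp_rot']).as_matrix(); p=o['tool_pos']
    a0=np.arctan2(R[1,1],R[0,1]); d=(a-a0+np.pi)%(2*np.pi)-np.pi
    v=np.array([x,y,z])-p
    for nm,b in(('before turn',a0),('after turn',a)):
        print(nm,'cm x %.2f y %.2f z %.2f'%(-v[2]/10,(v[0]*np.cos(b)+v[1]*np.sin(b))/10,(v[0]*np.sin(b)-v[1]*np.cos(b))/10))
    print('turn %.3f'%-d,'n>=%d'%np.ceil(np.linalg.norm(v)/41),'t %.2f'%o['time'],'p',np.round(p,1),'a %.3f'%a0,'F',np.round(o['contact_force'],1),'w %.1f'%o['grip_width'],'tilt',np.round(R[:2,0],3))
if __name__=='__main__': go(*map(float,sys.argv[1:]))
E
python3 go.py 436 -8 150 -1.026
```

```text
before turn cm x 7.67 y -32.24 z -38.61
after turn cm x 7.67 y -29.05 z -41.07
turn -0.080 n>=13 t 1.10 p [ 235.3 -469.3  226.7] a -1.106 F [ 0.4  0.  -0.1] w 91.8 tilt [ 0. -0.]
```

```bash
python3 -m handwheel '[[[0,0,0,-0.08],[0,-2.07,-2.93,0],[0,-2.07,-2.93,0],[0,-2.07,-2.93,0],[0,-2.07,-2.93,0],[0,-2.07,-2.93,0],[0,-2.07,-2.93,0],[0,-2.07,-2.93,0]]]' 1
python3 -m handwheel '[[[0,-2.07,-2.93,0],[0,-2.07,-2.93,0],[0,-2.07,-2.93,0],[0,-2.07,-2.93,0],[2,-2.07,-2.93,0],[3,-2.07,-2.93,0],[2.6,-2.07,-2.93,0],[0,0,0,0]]]'
python3 -m handwheel '[[[0,0,0,0],[0,0,0,0]]]'
python3 go.py 436 -8 11 -1.026; python3 - <<'E'
from h import *
snap('top','t1'); im,_=snap('side','s1')
cv2.imwrite('pics/s1b.png',cv2.resize(im[130:330,250:520,::-1],None,fx=2.9,fy=2.9,interpolation=cv2.INTER_CUBIC))
E
```

```text
time: 1.77
tool_pos: [336.0, -237.5, 226.9]
tcp_rot: [1.839, 1.57, -0.758]
contact_force: [0.6, -0.5, -0.5]
grip_width: 92.2
time: 2.43
tool_pos: [432.5, -9.6, 151.8]
tcp_rot: [-0.982, 1.564, 2.708]
contact_force: [-2.0, -0.6, -0.8]
grip_width: 91.8
time: 2.6
tool_pos: [433.8, -14.6, 155.8]
tcp_rot: [1.585, 1.57, -1.011]
contact_force: [0.6, 0.2, 0.4]
grip_width: 91.9
before turn cm x 14.48 y -0.45 z -0.54
after turn cm x 14.48 y -0.45 z -0.54
turn 0.001 n>=4 t 2.60 p [433.8 -14.6 155.8] a -1.025 F [0.6 0.2 0.4] w 91.9 tilt [ 0. -0.]
```

View pics/s1b.png

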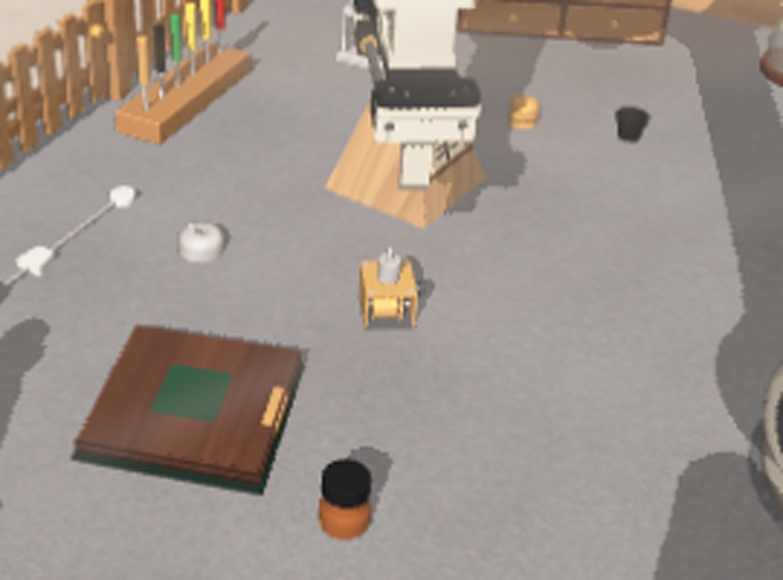

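```bash

python3 -m handwheel '[[[0,-0.45,-0.54,0],[3,0,0,0],[3,0,0,0],[3,0,0,0],[2.5,0,0,0],[0,0,0,0],[0,0,0,0]]]'
python3 go.py 436 -8 11 -1.026; python3 - <<'E'
from h import *
snap('top','t2'); im,_=snap('side','s2')
cv2.imwrite('pics/s2b.png',cv2.resize(im[170:270,320:460,::-1],None,fx=5,fy=5,interpolation=cv2.INTER_CUBIC))
E
```

```text
time: 3.28
tool_pos: [435.6, -8.1, 40.5]
tcp_rot: [-0.717, 1.569, 2.968]
contact_force: [0.4, -0.2, 0.3]
grip_width: 91.6
before turn cm x 2.95 y 0.01 z -0.04
after turn cm x 2.95 y 0.01 z -0.04
turn -0.001 n>=1 t 3.28 p [435.6  -8.1  40.5] a -1.027 F [ 0.4 -0.2  0.3] w 91.6 tilt [-0.002  0.   ]
```

View pics/s2b.png

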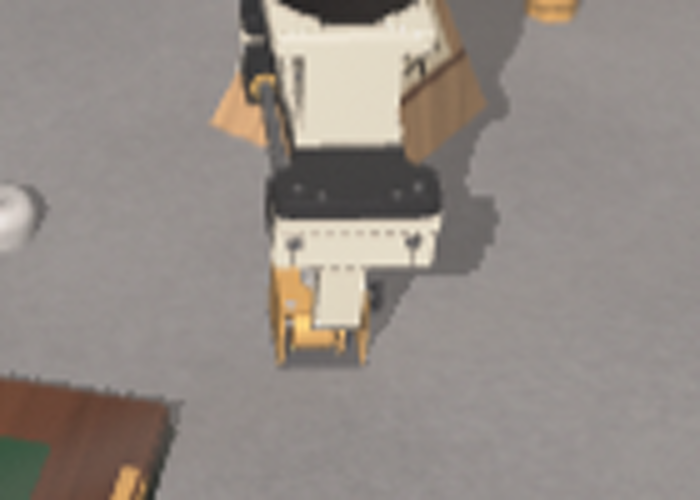

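```bash

python3 -m handwheel '[[[1,0,0,0],[1,0,0,0],[0.95,0,0,0],[0,0,0,0],[0,0,0,0]]]'
python3 -m handwheel '[[[0,0,0,0],[0,0,0,0],[0,0,0,0],[0,0,0,0],[0,0,0,0],[0,0,0,0],[0,0,0,0],[0,0,0,0]]]' 0
python3 -m handwheel '[[[0,0,0,0],[0,0,0,0],[0,0,0,0]]]'
python3 go.py 436 -8 80 -1.026
```

```text
time: 3.8
tool_pos: [436.7, -8.0, 12.3]
tcp_rot: [2.366, 1.569, -0.231]
contact_force: [-0.2, 0.1, 0.5]
grip_width: 92.0
time: 4.47
tool_pos: [435.6, -7.7, 11.0]
tcp_rot: [-0.86, 1.57, 2.826]
contact_force: [-1.4, 1.9, 1.5]
grip_width: 50.0
time: 4.72
tool_pos: [435.7, -7.7, 11.1]
tcp_rot: [-0.818, 1.57, 2.868]
contact_force: [-1.5, 1.3, 3.8]
grip_width: 49.9
before turn cm x -6.89 y 0.05 z -0.01
after turn cm x -6.89 y 0.05 z -0.01
turn -0.000 n>=2 t 4.72 p [435.7  -7.7  11.1] a -1.026 F [-1.5  1.3  3.8] w 49.9 tilt [-0.  0.]
```

```bash

python3 -m handwheel '[[[-1.5,0,0,0],[-2,0,0,0],[-2,0,0,0],[-1.5,0,0,0],[0,0,0,0.1],[0,0,0,0.1],[0,0,0,0.077],[0,0,0,0]]]'
python3 go.py 516.5 185.7 80 -1.303
```

```text
time: 5.38
tool_pos: [435.8, -7.9, 80.8]
tcp_rot: [1.046, 1.57, -1.83]
contact_force: [0.0, -0.4, -0.9]
grip_width: 50.0
before turn cm x 0.08 y -16.57 z -12.86
after turn cm x 0.08 y -16.54 z -12.91
turn -0.003 n>=6 t 5.38 p [435.8  -7.9  80.8] a -1.306 F [ 0.  -0.4 -0.9] w 50.0 tilt [-0. -0.]
```

```bash

python3 -m handwheel '[[[0,-2.07,-1.61,0],[0,-2.07,-1.61,0],[0,-2.07,-1.61,0],[0,-2.07,-1.61,0],[0,-2.07,-1.61,0],[0,-2.07,-1.61,0],[0,-2.07,-1.61,0],[0,-2.07,-1.61,0]]]'
python3 -m handwheel '[[[0,0,0,0],[0,0,0,0],[0,0,0,0]]]'
python3 go.py 516.5 185.7 31 -1.303; python3 - <<'E'
from h import *
im2,_=snap('top','t3'); im,_=snap('side','s3')
a=cv2.resize(im[190:350,230:430],None,fx=3.4,fy=3.4,interpolation=cv2.INTER_CUBIC)
cv2.imwrite('pics/s3b.png',a[...,::-1])
E
```

```text
time: 6.05
tool_pos: [516.4, 187.1, 80.4]
tcp_rot: [0.301, 1.57, -2.57]
contact_force: [1.0, -0.5, -1.5]
grip_width: 50.1
time: 6.3
tool_pos: [515.5, 185.5, 80.3]
tcp_rot: [0.191, 1.569, -2.681]
contact_force: [0.2, 0.3, -2.8]
grip_width: 50.0
before turn cm x 4.93 y 0.01 z -0.10
after turn cm x 4.93 y 0.01 z -0.10
turn 0.002 n>=2 t 6.30 p [515.5 185.5  80.3] a -1.301 F [ 0.2  0.3 -2.8] w 50.0 tilt [-0.002 -0.001]
```

View pics/s3b.png

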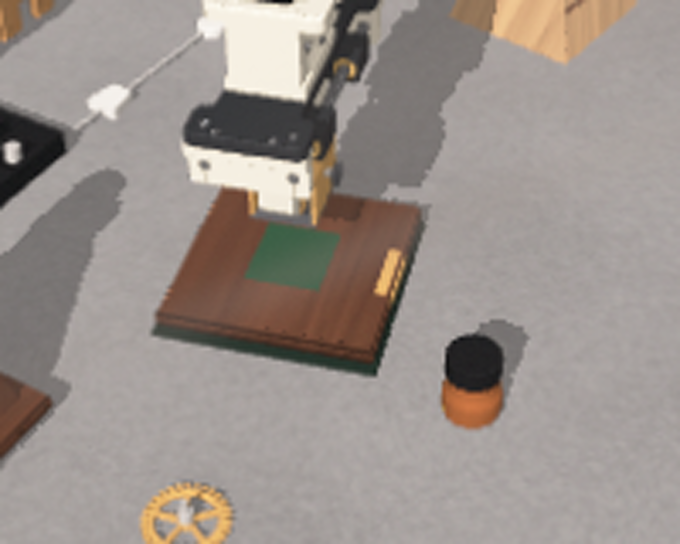

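```bash

python3 -m handwheel '[[[1,0,-0.1,0],[1,0,0,0],[1,0,0,0],[0.8,0,0,0],[0.5,0,0,0],[0.2,0,0,0],[0.2,0,0,0],[0,0,0,0]]]'
python3 -m handwheel '[[[0,0,0,0],[0,0,0,0]]]'
python3 go.py 516.5 185.7 31 -1.303
```

```text
time: 7.07
tool_pos: [517.2, 186.3, 33.7]
tcp_rot: [0.258, 1.57, -2.616]
contact_force: [-0.0, -0.2, -2.7]
grip_width: 49.6
time: 7.23
tool_pos: [517.5, 186.4, 34.4]
tcp_rot: [2.972, 1.57, 0.098]
contact_force: [0.8, 1.2, -2.7]
grip_width: 49.9
before turn cm x 0.34 y 0.04 z 0.12
after turn cm x 0.34 y 0.04 z 0.12
turn 0.000 n>=1 t 7.23 p [517.5 186.4  34.4] a -1.303 F [ 0.8  1.2 -2.7] w 49.9 tilt [0.001 0.   ]
```

```bash

python3 -m handwheel '[[[0.1,0,0.1,0],[0.1,0,0,0],[0.1,0,0,0],[0,0,0,0],[0,0,0,0]]]'
python3 go.py 516.5 185.7 31 -1.303
```

```text
time: 7.65
tool_pos: [516.3, 186.0, 31.1]
tcp_rot: [2.601, 1.571, -0.273]
contact_force: [0.0, 0.1, -2.3]
grip_width: 49.5
before turn cm x 0.01 y 0.03 z -0.01
after turn cm x 0.01 y 0.03 z -0.01
turn -0.000 n>=1 t 7.65 p [516.3 186.   31.1] a -1.303 F [ 0.   0.1 -2.3] w 49.5 tilt [ 0. -0.]
```

```bash

python3 -m handwheel '[[[0.05,0,0,0],[0.05,0,0,0],[0,0,0,0],[0,0,0,0]]]'
```

```text
time: 7.98
tool_pos: [516.4, 186.0, 31.1]
tcp_rot: [2.93, 1.57, 0.057]
contact_force: [-3.2, -2.1, 7.8]
grip_width: 50.2
```

Contact (force reversed to +7.8 N). Release.

```bash

python3 -m handwheel '[[[0,0,0,0],[0,0,0,0],[0,0,0,0],[0,0,0,0],[0,0,0,0],[0,0,0,0],[0,0,0,0],[0,0,0,0]]]' 1
python3 -m handwheel '[[[-2,0,0,0],[-3,0,0,0],[-3,0,0,0],[-3,0,0,0],[-3,0,0,0],[0,0,0,0],[0,0,0,0]]]'
python3 go.py 629.5 -8 100 -1.303; python3 - <<'E'
from h import *
im2,_=snap('top','t4'); im,_=snap('side','s4')
a=cv2.resize(im[190:350,230:430],None,fx=3.4,fy=3.4,interpolation=cv2.INTER_CUBIC)
cv2.imwrite('pics/s4b.png',a[...,::-1])
E
```

```text
time: 8.65
tool_pos: [516.2, 186.0, 30.0]
tcp_rot: [0.861, 1.571, -2.013]
contact_force: [-1.2, -0.1, 0.6]
grip_width: 91.0
time: 9.23
tool_pos: [517.2, 186.2, 171.8]
tcp_rot: [3.056, 1.567, 0.182]
contact_force: [-0.5, 0.1, -0.4]
grip_width: 91.9
before turn cm x 7.18 y 21.70 z -5.69
after turn cm x 7.18 y 21.70 z -5.69
turn 0.000 n>=6 t 9.23 p [517.2 186.2 171.8] a -1.303 F [-0.5  0.1 -0.4] w 91.9 tilt [0.004 0.001]
```

View pics/s4b.png

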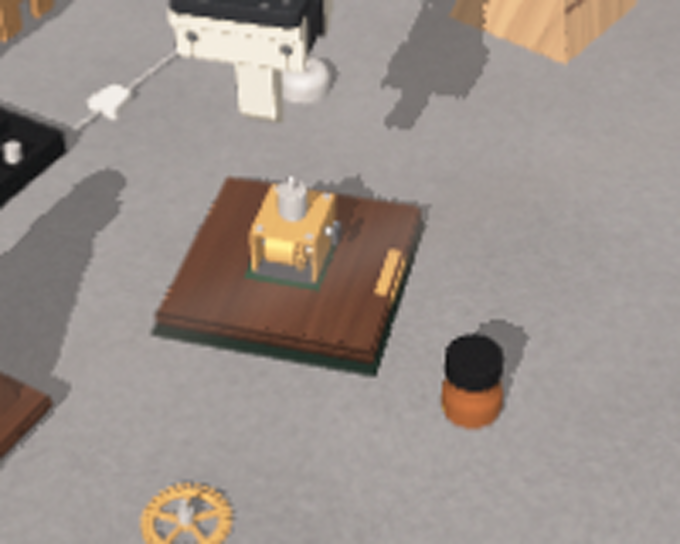

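```bash

python3 -m handwheel '[[[0,2.71,-0.71,0],[0,2.71,-0.71,0],[0,2.71,-0.71,0],[0,2.71,-0.71,0],[1,2.71,-0.71,0],[2,2.71,-0.71,0],[2,2.71,-0.71,0],[2,2.71,-0.71,0]]]'
python3 -m handwheel '[[[0,0,0,0],[0,0,0,0],[0,0,0,0]]]'
python3 go.py 629.5 -8 3 -1.303; python3 - <<'E'
from fit import *
np.set_printoptions(precision=3,suppress=True)
for n in('top','side'):
    im,_=snap(n,n[0]+'5')
    c=proj(n,[516.5,186,60])[0].astype(int)
    cv2.imwrite(f'pics/{n[0]}5b.png',cv2.resize(im[c[1]-20:c[1]+25,c[0]-25:c[0]+25,::-1],None,fx=10,fy=10,interpolation=cv2.INTER_CUBIC)); print(n,c-[25,20])
    print(proj(n,[[516.5,186,89],[516.5,186,78],[516.5,186,58]]))
a=cv2.imread('pics/t5b.png');b=cv2.imread('pics/s5b.png');cv2.imwrite('pics/ts5.png',cv2.resize(np.hstack([a,b]),(800,360)))
E
```

```text
time: 10.0
tool_pos: [627.9, -9.2, 97.3]
tcp_rot: [-0.383, 1.568, 3.026]
contact_force: [-0.1, 1.1, 0.8]
grip_width: 92.2
time: 10.25
tool_pos: [627.6, -7.6, 98.9]
tcp_rot: [-0.508, 1.568, 2.901]
contact_force: [0.7, -1.0, 0.5]
grip_width: 91.8
before turn cm x 9.59 y 0.09 z -0.17
after turn cm x 9.59 y 0.09 z -0.17
turn -0.000 n>=3 t 10.25 p [627.6  -7.6  98.9] a -1.303 F [ 0.7 -1.   0.5] w 91.8 tilt [-0.002  0.001]
top [237 195]
[[261.472 213.762]
 [261.89  214.362]
 [262.635 215.432]]
side [290 231]
[[315.4   241.453]
 [315.559 245.293]
 [315.842 252.145]]
```

View pics/ts5.png

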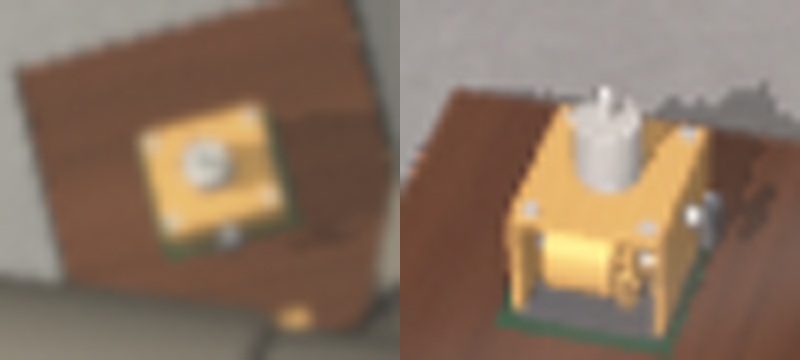

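```bash

python3 -m handwheel '[[[0,0.1,-0.2,0],[2,0,0,0],[2,0,0,0],[2,0,0,0],[1.5,0,0,0],[0,0,0,0],[0,0,0,0]]]'
python3 go.py 630 -8 3 -1.303; python3 - <<'E'
from h import *
im,_=snap('side','s6')
a=cv2.resize(im[150:260,260:400],None,fx=5,fy=5,interpolation=cv2.INTER_CUBIC)
cv2.imwrite('pics/s6b.png',a[...,::-1])
E
```

```text
time: 10.93
tool_pos: [630.5, -7.8, 25.3]
tcp_rot: [-0.278, 1.57, 3.132]
contact_force: [-0.3, 0.5, 0.4]
grip_width: 92.1
before turn cm x 2.23 y 0.01 z 0.05
after turn cm x 2.23 y 0.01 z 0.05
turn 0.001 n>=1 t 10.93 p [630.5  -7.8  25.3] a -1.302 F [-0.3  0.5  0.4] w 92.1 tilt [-0.  0.]
```

View pics/s6b.png

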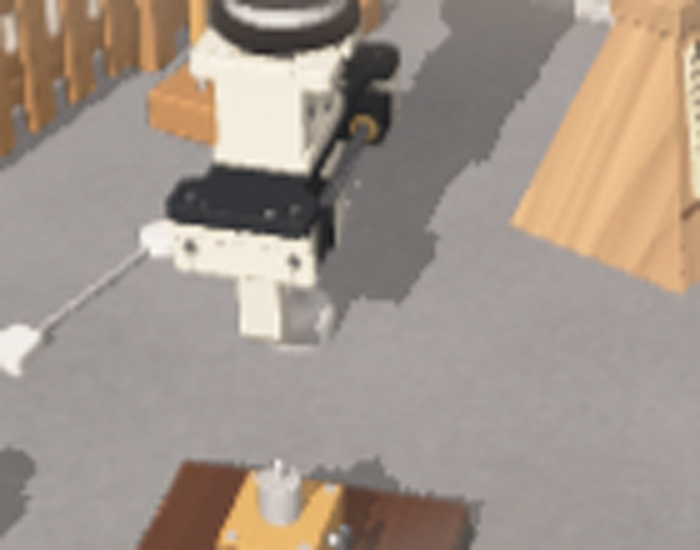

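```bash

python3 -m handwheel '[[[0.8,0,0,0],[0.7,0,0,0],[0.4,0,0,0],[0.3,0,0,0],[0,0,0,0],[0,0,0,0]]]'
python3 go.py 630 -8 3 -1.303
python3 -m handwheel '[[[0,0,0,0],[0,0,0,0],[0,0,0,0],[0,0,0,0],[0,0,0,0],[0,0,0,0],[0,0,0,0],[0,0,0,0]]]' 0
python3 -m handwheel '[[[0,0,0,0],[0,0,0,0],[0,0,0,0]]]'
```

```text
time: 11.48
tool_pos: [630.5, -8.5, 2.9]
tcp_rot: [-0.176, 1.57, -3.05]
contact_force: [-0.0, 0.1, 0.7]
grip_width: 91.7
before turn cm x -0.01 y -0.06 z 0.04
after turn cm x -0.01 y -0.06 z 0.04
turn -0.000 n>=1 t 11.48 p [630.5  -8.5   2.9] a -1.303 F [-0.   0.1  0.7] w 91.7 tilt [-0. -0.]
time: 12.15
tool_pos: [630.6, -8.5, 3.1]
tcp_rot: [2.208, 1.571, -0.666]
contact_force: [-0.7, -0.4, 0.1]
grip_width: 42.8
time: 12.4
tool_pos: [630.6, -8.5, 3.0]
tcp_rot: [1.303, 1.571, -1.571]
contact_force: [0.3, 0.1, 1.0]
grip_width: 42.6
```

```bash

python3 -m handwheel '[[[0,0,0,0],[0,0,0,0],[0,0,0,0],[0,0,0,0],[0,0,0,0],[0,0,0,0],[0,0,0,0]]]' 1
python3 -m handwheel '[[[0,0,0,-0.12],[0,0,0,-0.12],[0,0,0,-0.12],[0,0,0,-0.12],[0,0,0,-0.12],[0,0,0,-0.12],[0,0,0,-0.12],[0,0,0,0]]]'
python3 -m handwheel '[[[0,0,0,-0.12],[0,0,0,-0.12],[0,0,0,-0.12],[0,0,0,-0.12],[0,0,0,-0.12],[0,0,0,-0.12],[0,0,0,0]]]'
python3 go.py 630.6 -8.5 1.5 .268
python3 - <<'E'
from h import *
im,_=snap('side','s7')
a=cv2.resize(im[150:260,260:400],None,fx=5,fy=5,interpolation=cv2.INTER_CUBIC)
cv2.imwrite('pics/s7b.png',a[...,::-1])
E
```

```text
time: 12.98
tool_pos: [630.6, -8.5, 3.0]
tcp_rot: [1.716, 1.571, -1.158]
contact_force: [0.6, 0.6, 1.0]
grip_width: 84.7
time: 13.65
tool_pos: [630.6, -8.5, 3.0]
tcp_rot: [0.25, 1.571, -1.779]
contact_force: [-0.5, 0.6, 0.6]
grip_width: 92.0
time: 14.23
tool_pos: [630.5, -8.5, 3.0]
tcp_rot: [-0.943, 1.571, -2.256]
contact_force: [0.4, -0.1, 0.1]
grip_width: 92.1
before turn cm x 0.15 y 0.01 z 0.00
after turn cm x 0.15 y 0.01 z 0.00
turn -0.010 n>=1 t 14.23 p [630.5  -8.5   3. ] a 0.258 F [ 0.4 -0.1  0.1] w 92.1 tilt [-0. -0.]
```

View pics/s7b.png

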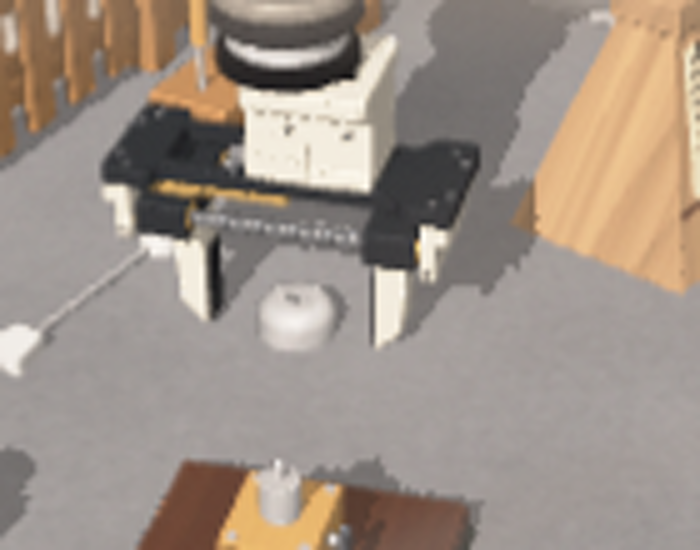

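```bash

python3 -m handwheel '[[[0.15,0,0,-0.01],[0,0,0,0]]]'
python3 -m handwheel '[[[0,0,0,0],[0,0,0,0],[0,0,0,0],[0,0,0,0],[0,0,0,0],[0,0,0,0],[0,0,0,0],[0,0,0,0]]]' 0
python3 -m handwheel '[[[0,0,0,0],[0,0,0,0],[0,0,0,0]]]'
python3 -m handwheel '[[[-0.3,0,0,0],[-0.7,0,0,0],[-1,0,0,0],[-1,0,0,0],[0,0,0,0],[0,0,0,0]]]'
python3 - <<'E'
from h import *
im,_=snap('side','s8')
a=cv2.resize(im[150:260,260:400],None,fx=5,fy=5,interpolation=cv2.INTER_CUBIC)
cv2.imwrite('pics/s8b.png',a[...,::-1])
E
```

```text
time: 14.45
tool_pos: [630.5, -8.5, 1.3]
tcp_rot: [-1.734, 1.571, -3.041]
contact_force: [-0.2, -0.1, 0.2]
grip_width: 92.3
time: 15.12
tool_pos: [630.6, -8.5, 1.6]
tcp_rot: [0.249, 1.571, -1.054]
contact_force: [1.2, 0.2, 0.3]
grip_width: 43.1
time: 15.37
tool_pos: [630.6, -8.5, 1.5]
tcp_rot: [0.171, 1.571, -1.133]
contact_force: [0.3, -0.5, 0.2]
grip_width: 42.5
time: 15.87
tool_pos: [631.3, -8.6, 32.9]
tcp_rot: [1.129, 1.568, -0.174]
contact_force: [-0.5, 0.0, -0.9]
grip_width: 42.2
```

View pics/s8b.png

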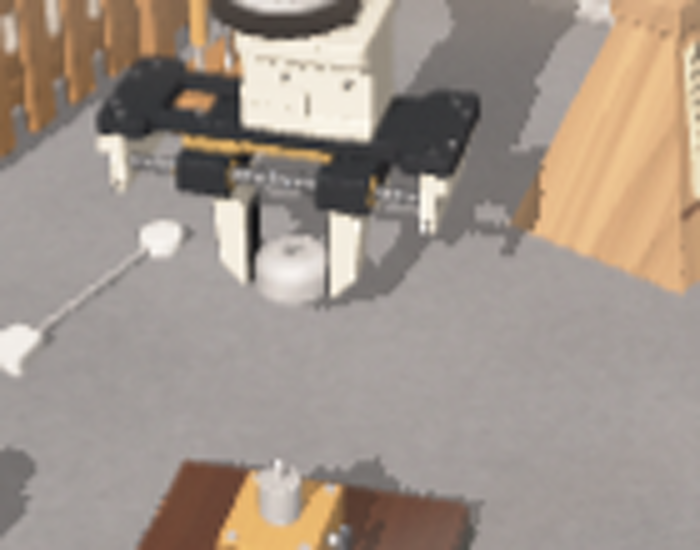

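```bash

python3 -m handwheel '[[[-3,0,0,0],[-3,0,0,0],[-3,0,0,0],[-1,0,0,0],[0,0,0,0],[0,0,0,0]]]'
python3 go.py 516.4 186 125 .268
```

```text
time: 16.42
tool_pos: [630.1, -8.5, 130.7]
tcp_rot: [-1.82, 1.57, -3.124]
contact_force: [0.3, 0.1, -2.0]
grip_width: 42.3
before turn cm x 0.57 y -5.84 z -21.76
after turn cm x 0.57 y -5.82 z -21.76
turn -0.001 n>=6 t 16.42 p [630.1  -8.5 130.7] a 0.267 F [ 0.3  0.1 -2. ] w 42.3 tilt [-0.001 -0.   ]
```

```bash

python3 -m handwheel '[[[0,-0.73,-2.72,0],[0,-0.73,-2.72,0],[0,-0.73,-2.72,0],[0,-0.73,-2.72,0],[0,-0.73,-2.72,0],[0,-0.73,-2.72,0],[0,-0.73,-2.72,0],[0,-0.73,-2.72,0]]]'
python3 -m handwheel '[[[0.3,0,0,0],[0,0,0,0],[0,0,0,0],[0,0,0,0]]]'
python3 go.py 516.4 186 125 .268
python3 - <<'E'
from h import *
for n in('side','top'):
    im,_=snap(n,n[0]+'9')
    o=(280,190) if n=='side' else (235,190)
    a=cv2.resize(im[o[1]:o[1]+80,o[0]:o[0]+80],None,fx=7,fy=7,interpolation=cv2.INTER_CUBIC)
    cv2.imwrite(f'pics/{n[0]}9b.png',a[...,::-1])
E
```

```text
time: 17.08
tool_pos: [514.5, 186.7, 128.8]
tcp_rot: [-1.606, 1.566, -2.91]
contact_force: [0.5, 0.8, -0.6]
grip_width: 42.4
time: 17.42
tool_pos: [516.9, 185.1, 127.4]
tcp_rot: [-1.404, 1.569, -2.708]
contact_force: [1.1, -0.1, -1.1]
grip_width: 42.2
before turn cm x 0.24 y -0.02 z -0.10
after turn cm x 0.24 y -0.02 z -0.10
turn -0.002 n>=1 t 17.42 p [516.9 185.1 127.4] a 0.266 F [ 1.1 -0.1 -1.1] w 42.2 tilt [-0.002 -0.001]
```

View pics/s9b.png

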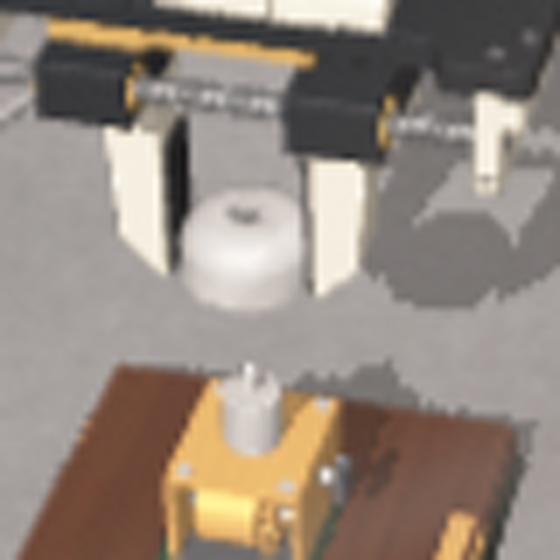

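```bash
python3 - <<'E'
from h import *
print(proj('side',[[516.9,185.1,146],[517.9,185.1,146],[516.9,186.1,146],[516.4,186,78],[516.4,186,89]]))
im=cv2.imread('pics/s9.png').max(2); print(im[214:226,305:326])
im=cv2.imread('pics/s9.png').max(2); print(im[239:250,308:324])
E
```

```text
[[314.61406053 220.43856222]
 [314.21968975 220.30394011]
 [314.36638864 220.67783349]
 [315.59679338 245.30705529]
 [315.43862879 241.46719556]]
[[ 36  35 157 168 169 167 168 169 172 172 171 171 171 170 169 169 169 159
  102 204 243]
 [ 38  35 134 165 167 167 168 167 171 170 169 170 171 171 168 170 171 171
  120 206 242]
 [ 36  35 127 163 166 166 167 165 165 166 168 168 168 161 159 170 171 172
  126 206 242]
 [ 38  35 127 164 167 171 178 191 195 192 194 193 198 194 187 176 166 170
  126 206 242]
 [ 36  37 127 155 182 194 202 207 210 205 207 209 210 211 208 202 189 165
  123 206 242]
 [ 38  37 125 179 200 211 214 200 184 197 198 200 204 212 215 216 208 189
  125 205 242]
 [ 37  60 161 201 211 216 217 182 152 157 156 157 202 213 217 218 217 208
  135 173 241]
 [ 39 119 192 210 215 219 220 210 175 155 140 161 194 211 216 220 220 217
  145 160 240]
 [ 49 171 205 219 220 222 221 221 215 209 204 209 212 217 219 226 227 221
  149 161 240]
 [ 84 186 215 222 226 227 227 226 226 225 224 224 223 224 226 232 231 221
  152 160 240]
 [108 192 219 225 228 232 233 234 234 233 232 233 233 233 232 23
[... 152 characters left out ...]
 166 163 162 163 163 164 166]
 [165 165 166 166 165 165 164 164 166 163 165 164 166 166 166 166]
 [166 166 167 167 167 166 165 173 165 164 165 167 167 166 167 168]
 [140 163 166 164 166 167 153 238 186 164 164 165 166 168 167 168]
 [118 129 130 131 141 165 172 229 191 162 189 169 166 167 168 140]
 [111 134 207 185 195 203 207 222 174 156 203 188 168 166 140 124]
 [109 189 224 213 213 215 217 223 190 201 211 209 148 143 121 122]
 [132 224 233 228 217 214 217 218 213 218 218 213 162 166 165 151]
 [190 231 235 216 212 218 212 216 217 215 223 178 163 176 177 173]
 [224 235 235 208 200 207 220 222 222 204 197 159 162 175 178 222]
 [232 235 235 207 198 205 218 217 216 201 188 157 161 176 224 233]]
```

```bash

python3 -m handwheel '[[[1,-0.02,-0.1,0],[1,0,0,0],[1,0,0,0],[1,0,0,0],[0.8,0,0,0],[0.3,0,0,0],[0,0,0,0],[0,0,0,0]]]'
python3 -m handwheel '[[[0,0,0,0],[0,0,0,0]]]'
python3 go.py 516.4 186 76 .268
python3 - <<'E'
from h import *
for n in('side','top'):
    im,_=snap(n,n[0]+'10')
    o=(280,210) if n=='side' else (235,190)
    a=cv2.resize(im[o[1]:o[1]+80,o[0]:o[0]+80],None,fx=7,fy=7,interpolation=cv2.INTER_CUBIC)
    cv2.imwrite(f'pics/{n[0]}10b.png',a[...,::-1])
E
```

```text
time: 18.18
tool_pos: [516.5, 186.9, 77.4]
tcp_rot: [-0.991, 1.571, -2.295]
contact_force: [0.3, 0.5, -0.1]
grip_width: 42.3
time: 18.35
tool_pos: [516.8, 187.0, 78.1]
tcp_rot: [1.406, 1.57, 0.102]
contact_force: [0.2, 0.7, -1.2]
grip_width: 42.5
before turn cm x 0.21 y -0.06 z 0.09
after turn cm x 0.21 y -0.06 z 0.09
turn -0.001 n>=1 t 18.35 p [516.8 187.   78.1] a 0.267 F [ 0.2  0.7 -1.2] w 42.5 tilt [0.001 0.   ]
```

View pics/s10b.png

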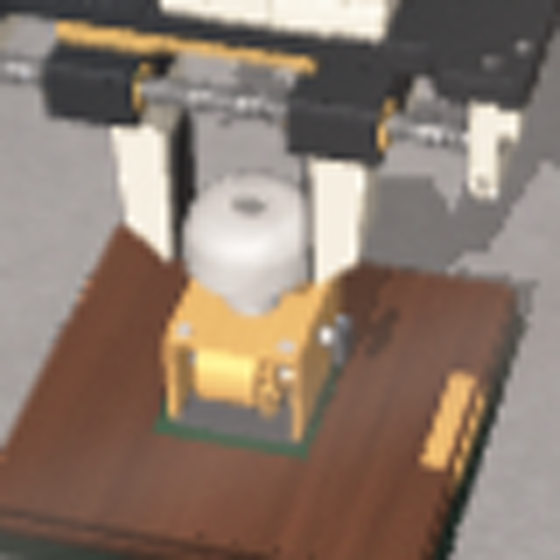

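```bash

python3 -m handwheel '[[[0.2,-0.06,0.08,0],[0.3,0,0,0],[0.3,0,0,0],[0.3,0,0,0],[0.2,0,0,0],[0.1,0,0,0],[0,0,0,0],[0,0,0,0]]]'
python3 go.py 516.4 186 61.5 .268
```

```text
time: 19.12
tool_pos: [515.9, 185.9, 63.8]
tcp_rot: [-0.766, 1.571, -2.07]
contact_force: [-3.0, -0.3, 4.7]
grip_width: 42.4
before turn cm x 0.23 y 0.05 z 0.01
after turn cm x 0.23 y 0.05 z 0.01
turn -0.001 n>=1 t 19.12 p [515.9 185.9  63.8] a 0.267 F [-3.  -0.3  4.7] w 42.4 tilt [-0. -0.]
```

```bash
python3 -m handwheel '[[[0,0,0,0],[0,0,0,0]]]'
python3 - <<'E'
from h import *
for n in('side','top'):
    im,_=snap(n,n[0]+'11')
    o=(290,225) if n=='side' else (235,190)
    a=cv2.resize(im[o[1]:o[1]+50,o[0]:o[0]+50],None,fx=12,fy=12,interpolation=cv2.INTER_CUBIC)
    cv2.imwrite(f'pics/{n[0]}11b.png',a[...,::-1])
E
```

```text
time: 19.28
tool_pos: [515.9, 185.9, 63.8]
tcp_rot: [-0.717, 1.571, -2.02]
contact_force: [-2.0, -0.0, 6.4]
grip_width: 42.3
```

View pics/s11b.png

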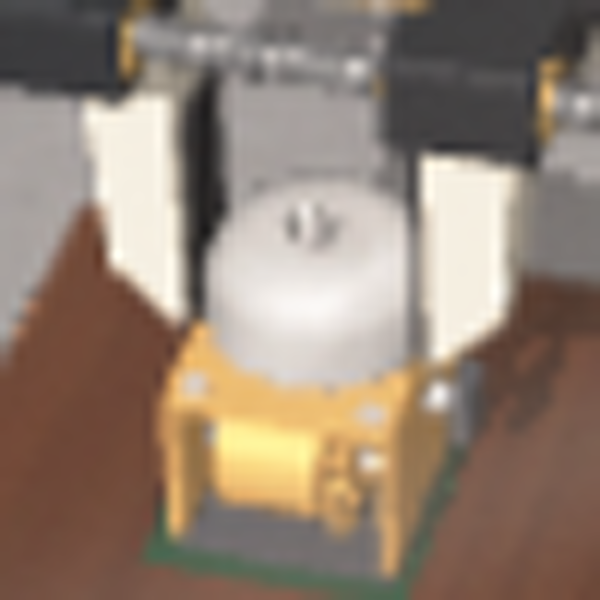

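```bash

python3 - <<'E'
from h import *
np.set_printoptions(precision=1,suppress=True,linewidth=150)
P=cloud('side',np.load('pics/s11.npy')); 
r0=241;print(P[238:258,306:326,2])
P=cloud('side',np.load('pics/s10.npy')); print(P[234:246,306:326,2])
E
```

```text
[[ 98.3  92.4  87.6   0.8   2.8   1.    3.3  -0.6   2.3   0.7  -0.6   2.4  -0.3  -0.3   1.4   2.5  -0.5  -0.4 108.6 112.3]
 [ 96.1  90.1  86.2   3.    0.9  -0.    0.8  -0.9   2.2   1.5  81.2   1.2   2.1   1.    1.2   0.    0.8   2.2 108.7 108.4]
 [ 93.5  88.2  82.2   0.1   1.3   1.1  85.2  84.1  82.5  85.5  86.7  83.5  83.9  83.9  82.2  80.5   0.7   2.6 104.7 106.7]
 [ 91.7  83.7  80.7   1.2  82.6  82.7  84.7  84.5  83.8  89.5  84.5  84.4  85.8  82.8  84.2  84.1  82.2   0.5 102.4 104. ]
 [ 88.2  83.   77.9  81.5  82.7  85.6   nan  83.6  85.8  88.4  85.2  80.9  85.4  84.6  85.8  84.8  83.1  83.1 100.3 100. ]
 [ 84.8  79.9  80.   84.4  83.6  84.7  84.8  84.   81.3  85.2  86.   80.4  81.6  86.   83.   83.7  82.4  83.9  95.6  97.8]
 [ 83.2  77.6  80.6  81.4  83.8  85.2  84.1  82.5  80.5  81.5  81.   77.5  78.5  85.   84.6  83.1  83.9  83.8  92.9  96. ]
 [ 82.3  79.   81.7  83.8  83.9  83.6  81.7  84.6  83.8  85.9  83.6  84.4  83.8  84.3  84.8  82.8  82.9  82.9  90.4  93.5]
 [ 78.   80.1  80.1  82.7  84.   83.9  83.3  84.   85.4  83.7  83.6  83.2  83.3  86.3  85.5  83.7  84.7  82.9  88.6 
[... 2137 characters left out ...]
 96.1  98.3  98.   79.5  99.8  97.9  97.9  99.6  98.5  98.8  98.7  95.4 104.2 107.2]
 [ 93.   96.6  94.6  98.3  98.   98.6  98.4  96.5  98.   98.9  98.3  97.5  97.   97.1  97.3  99.1  96.1  95.6 100.8 103.9]
 [ 92.1  94.   95.5  98.3  96.6  97.2  97.4  98.3  98.5  99.1  98.5  98.   95.7  98.1  97.4  96.8  95.6  93.8 100.5 103.6]
 [ 91.5  94.3  94.1  95.   95.   97.   98.7  97.2  97.   97.5  96.2  96.6  96.1  95.7  95.8  95.3  96.4  92.   97.4  98.4]
 [ 88.9  91.1  95.3  95.2  94.6  94.2  97.   95.9  96.2  95.2  98.8  93.8  95.1  96.1  94.4  96.6  93.8  91.   92.6  94.1]
 [ 85.6  91.5  92.2  91.2  92.5  94.4  94.3  93.6  95.7  95.1  96.3  95.6  95.3  94.6  92.1  91.5  89.7  90.   90.4  91.5]]
```

View pics/t11b.png

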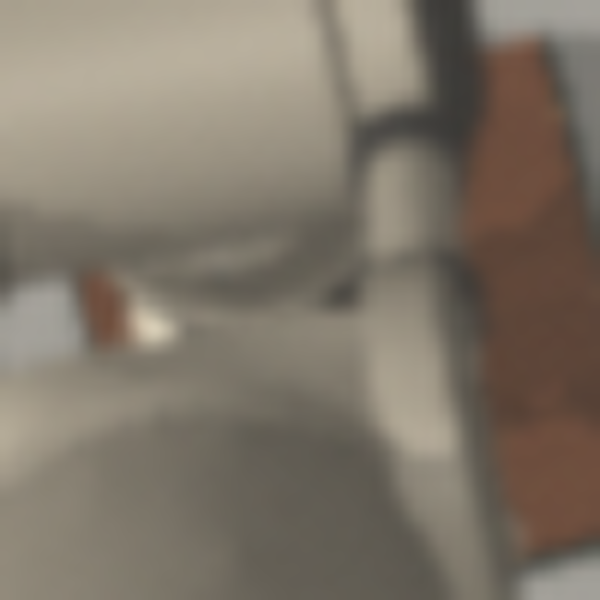

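```bash
python3 -m handwheel '[[[-0.3,0,0,0],[0,0.14,0,0],[0,0,0,0],[0,0,0,0]]]'
python3 go.py 517.2 186.5 64 .268
```

```text
time: 19.72
tool_pos: [517.5, 186.4, 66.3]
tcp_rot: [0.894, 1.571, -0.41]
contact_force: [0.2, -0.4, -0.8]
grip_width: 42.5
before turn cm x 0.23 y -0.03 z -0.02
after turn cm x 0.23 y -0.03 z -0.02
turn -0.001 n>=1 t 19.72 p [517.5 186.4  66.3] a 0.267 F [ 0.2 -0.4 -0.8] w 42.5 tilt [ 0. -0.]
```

```bash
python3 -m handwheel '[[[0.1,0,0,0],[0.1,0,0,0],[0.05,0,0,0],[0,0,0,0],[0,0,0,0]]]'
python3 -m handwheel '[[[0.05,0,0,0],[0,0,0,0],[0,0,0,0]]]'
python3 go.py 517.2 186.5 61.5 .268
```

```text
time: 20.13
tool_pos: [517.3, 186.3, 64.0]
tcp_rot: [-1.22, 1.571, -2.524]
contact_force: [-0.6, 0.3, -1.1]
grip_width: 42.4
time: 20.38
tool_pos: [517.3, 186.3, 63.8]
tcp_rot: [0.984, 1.571, -0.319]
contact_force: [-1.4, -1.1, 5.0]
grip_width: 42.8
before turn cm x 0.23 y -0.01 z -0.02
after turn cm x 0.23 y -0.01 z -0.02
turn -0.001 n>=1 t 20.38 p [517.3 186.3  63.8] a 0.267 F [-1.4 -1.1  5. ] w 42.8 tilt [ 0. -0.]
```

```bash
python3 -m handwheel '[[[-0.2,0,0,0],[0,-0.05,-0.22,0],[0,0,0,0],[0,0,0,0]]]'
python3 -m handwheel '[[[0.1,0,0,0],[0.1,0,0,0],[0,0,0,0],[0,0,0,0]]]'
python3 go.py 517 188.3 61.5 .268
```

```text
time: 20.72
tool_pos: [516.2, 188.5, 65.3]
tcp_rot: [-1.282, 1.571, -2.585]
contact_force: [-0.2, 0.5, 0.2]
grip_width: 42.0
time: 21.05
tool_pos: [516.4, 188.4, 63.8]
tcp_rot: [1.448, 1.57, 0.144]
contact_force: [-1.0, -1.3, 3.6]
grip_width: 42.2
before turn cm x 0.23 y 0.06 z 0.02
after turn cm x 0.23 y 0.06 z 0.02
turn -0.001 n>=1 t 21.05 p [516.4 188.4  63.8] a 0.267 F [-1.  -1.3  3.6] w 42.2 tilt [0. 0.]
```

```bash

python3 - <<'E'
from h import *
np.set_printoptions(precision=1,suppress=True,linewidth=150)
for f in('s5','s9'):
    P=cloud('side',np.load(f'pics/{f}.npy')); 
    print(P[240:252,308:323,2])
    b=P[...,2][(abs(P[...,0]-550)<15)&(abs(P[...,1]-200)<15)]; print('board',np.nanmedian(b),len(b))
    d=P[...,2][(abs(P[...,0]-600)<20)&(abs(P[...,1]-60)<20)]; print('desk',np.nanmedian(d))
E
```

```text
[[-0.2  0.   0.8  0.7  1.1  1.3 -0.9 -0.6  0.3  1.5  1.8  1.7 -1.   2.2  0.3]
 [ 0.4  4.3  1.9  0.   1.7  2.1  0.3 90.4 -0.1  1.2  2.6  1.5  1.9  2.3  2.1]
 [ 1.4  4.7  2.1 -0.3 -1.   1.4  0.5 86.  85.9  1.5  1.   2.8  2.1  1.5  2.2]
 [ 1.4 -0.1 -0.1  1.5  2.  78.  76.7 85.6 84.4 80.3 79.2  1.   1.   0.7 -1.4]
 [22.7 19.6 58.  58.7 78.4 78.3 76.  81.7 81.5 79.4 78.5 79.6  2.6  1.6  3.9]
 [21.6 58.7 59.2 59.2 81.1 77.2 78.6 79.2 80.1 80.1 80.4 79.  21.7  0.6  1.8]
 [20.9 59.4 60.4 77.6 78.2 78.2 79.6 79.2 78.  79.6 80.2 78.1 59.3 57.4 61.7]
 [59.1 60.  61.3 75.8 78.5 79.8 79.4 76.9 78.8 79.6 76.9 76.3 58.7 58.8 58.2]
 [59.8 58.5 59.  59.8 75.9 78.  79.3 77.4 77.8 78.  76.9 75.3 57.8 60.  60.1]
 [59.3 59.1 59.8 59.2 74.7 74.5 74.6 73.4 75.2 74.5 74.1 70.8 56.  59.2 56.7]
 [58.  60.5 57.5 59.1 70.3 72.2 72.9 71.7 73.  71.2 70.5 66.7 59.3 58.6 58.7]
 [58.4 58.4 58.8 59.  68.4 68.1 70.2 69.5 68.6 70.2 68.  68.  57.2 57.5 58. ]]
board 20.750789929644725 88
desk 247.32791640260382
[[ 2.3  2.2 -0.9  1.4  0.8  1.3  1.   1.1 -0.5 -0.7 -1.1  0.8  0.3 -2.6 -1. ]
 [ 4.   1.4  0.6  2.1  0.6  1.8  
[... 178 characters left out ...]
2  2.3  3.6  1.  -0.1]
 [21.9 19.5 59.1 60.2 80.4 78.7 81.  83.7 83.  79.4 79.1 77.7  0.7  1.2  2.1]
 [20.7 59.9 59.5 60.  77.7 77.7 79.9 79.9 78.5 79.9 79.2 80.4 19.3  1.9 -0.5]
 [21.6 59.1 61.2 78.1 79.7 79.1 79.9 79.  78.7 77.  76.  78.9 59.6 57.5 57.1]
 [56.5 58.8 58.5 76.9 77.3 78.8 80.9 79.8 79.8 78.5 77.5 78.3 59.4 59.7 58.2]
 [57.9 58.4 58.4 58.5 73.9 75.4 78.3 79.  80.1 76.3 75.5 74.8 56.9 60.8 58. ]
 [59.9 57.6 60.5 61.  72.4 74.8 75.  74.3 73.  74.6 72.4 72.3 57.4 57.8 57.7]
 [57.4 59.  60.8 57.9 69.8 71.2 73.4 72.3 73.5 70.8 70.7 68.  58.2 58.6 57.1]
 [59.  57.6 59.5 57.6 66.7 66.9 69.3 68.1 68.7 70.  66.9 66.  58.8 57.3 58.6]]
board 160.05215510177283 358
desk 0.9544068644559047
```

```bash

python3 - <<'E'
from h import *
np.set_printoptions(precision=1,suppress=True,linewidth=150)
im,d=snap('side','s12'); P=cloud('side',d)
o=(290,225)
cv2.imwrite('pics/s12b.png',cv2.resize(im[o[1]:o[1]+50,o[0]:o[0]+50],None,fx=12,fy=12,interpolation=cv2.INTER_CUBIC)[...,::-1])
print(P[238:250,306:324,2])
E
```

```text
[[ 96.1  89.9   2.3   2.8   1.5   0.6   0.2   3.6   0.5   1.2   3.1   1.8  -1.2   2.3   2.1   0.4   0.5   3.9]
 [ 93.8  88.7  -0.4   0.7  -2.6   3.    2.2   1.9  -0.3   1.7   4.    2.1   0.1   2.8  -0.5  -1.1   2.9 108.5]
 [ 92.   85.4   1.4   0.5   3.6   3.1  80.1  84.3  84.   84.9  84.4  85.2  83.9  82.2   0.1   0.9   1.8 106.6]
 [ 88.1  82.3   2.    3.1  82.2  84.3  84.3  82.   84.3  87.6  83.7  83.8  84.6  84.2  81.   81.5   0.4   3.7]
 [ 85.   81.2  -1.2  82.6  83.5  84.   84.1  83.9  84.8  88.5  86.8  83.   84.7  83.8  84.1  84.2  81.7   2.5]
 [ 82.6  77.4  81.2  83.5  82.9  85.5  85.3  84.   83.6  87.6  84.7  80.9  83.9  83.5  85.   84.4  83.8  83.2]
 [ 80.5  81.   83.2  86.2  85.1  85.2  84.5  80.6  78.9  83.7  81.4  80.4  86.5  82.4  84.2  84.8  81.9  80.3]
 [ 77.2  81.6  81.9  83.6  83.9  84.9  84.3  85.5  77.9  80.3  77.4  83.2  83.8  81.8  83.3  84.   83.7  82.7]
 [ 78.   79.6  83.3  84.   83.9  83.7  84.9  84.5  82.2  84.4  83.8  84.   84.4  84.5  85.3  83.   81.3  83.1]
 [ 77.6  81.   81.   82.2  81.7  84.6  83.6  85.3  84.5  86.2  83.5  81.9  82.3  84.8  84.1  83.7  83.5  81.8]
 [ 76.   81.1  80.3  82.4  83.7  83.9  82.7  84.2  83.5  85.8  84.8  83.9  82.8  83.6  80.5  80.8  80.9  79.5]
 [ 75.7  77.9  80.5  82.8  82.7  81.4  82.1  86.2  83.1  82.1  83.3  84.4  82.8  81.2  80.1  80.6  80.3  79.1]]
```

View pics/s12b.png

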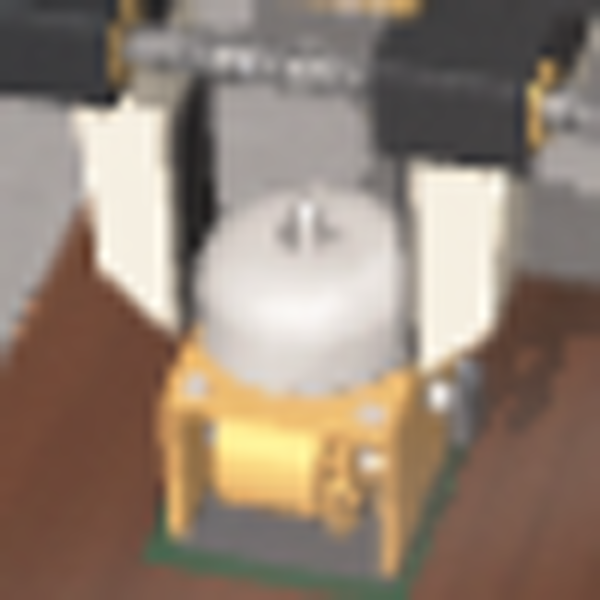

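```bash

python3 -m handwheel '[[[0,0,0,0],[0,0,0,0],[0,0,0,0],[0,0,0,0],[0,0,0,0],[0,0,0,0],[0,0,0,0]]]' 1
python3 - <<'E'
from h import *
np.set_printoptions(precision=1,suppress=True,linewidth=150)
im,d=snap('side','s13'); P=cloud('side',d)
o=(290,225)
cv2.imwrite('pics/s13b.png',cv2.resize(im[o[1]:o[1]+50,o[0]:o[0]+50],None,fx=12,fy=12,interpolation=cv2.INTER_CUBIC)[...,::-1])
print(P[238:252,306:324,2])
E
```

```text
time: 21.68
tool_pos: [516.3, 188.3, 63.4]
tcp_rot: [-1.158, 1.571, -2.462]
contact_force: [1.4, -0.0, 1.0]
grip_width: 84.6
[[-0.6  0.3 -1.8  2.7  1.3  0.6  1.5  1.2  0.2  3.7  0.7  2.6 -0.9  3.7 -0.9  1.   4.2  0.7]
 [ 0.4  1.4  1.2  2.   3.1  0.1  0.5  1.   2.8  2.6  1.2  2.3  2.5  0.   2.3  2.2  1.5  2.2]
 [ 2.2  1.6  0.9  1.4  1.9 -0.6 82.2 82.9 83.8 82.6 82.9 84.4 83.2 81.6  1.7  0.4  0.6  1.3]
 [ 3.2  1.8  1.2 -0.6 80.4 83.9 82.8 84.5 83.5 88.9 82.8 84.5 82.1 84.9 83.  81.4  2.1  2.1]
 [-0.2 -0.8  2.3 83.6 84.6 83.8 82.5 81.6 84.1 88.  88.2 85.7 84.7 85.3 83.9 82.6 83.4 -0. ]
 [20.3 20.2 83.7 83.3 86.1 85.  82.9 82.5 82.5 86.6 84.2 83.2 84.8 83.2 85.2 84.9 83.8 81.4]
 [24.3 80.1 83.7 84.3 84.6 86.3 83.7 80.4 79.4 81.1 83.9 78.7 84.2 85.3 84.3 83.8 83.3 83.3]
 [19.8 82.2 83.9 82.6 83.8 84.2 85.4 85.  80.9 81.9 80.4 84.6 85.4 85.2 86.8 85.5 81.4 81.6]
 [78.4 80.2 83.8 83.8 84.3 84.8 85.1 84.5 83.6 85.7 82.5 84.6 84.5 83.6 83.5 84.1 82.6 81.2]
 [79.2 80.5 83.9 83.6 83.4 84.  82.5 83.3 83.8 85.3 84.7 82.3 83.1 84.9 83.6 81.4 82.9 81.9]
 [75.2 79.6 81.9 83.2 82.7 82.9 83.1 82.3 86.2 83.3 81.6 82.5 81.7 83.5 82.9 82.8 80.8 80. ]
 [75.9 77.8 80.5 79.7 79.8 82.  83.2 82.6 84.1 83.2 81.7 82.8 84.2 82.3 82.3 81.1 78.3 79.1]
 [71.8 74.9 78.3 79.3 78.  81.  81.3 83.8 83.6 81.6 81.9 81.6 80.3 82.3 80.1 80.  77.9 75.5]
 [68.8 72.4 75.4 75.4 77.8 77.5 79.8 80.7 79.3 80.3 78.2 78.9 79.5 78.4 77.  76.3 75.8 74.7]]
```

View pics/s13b.png

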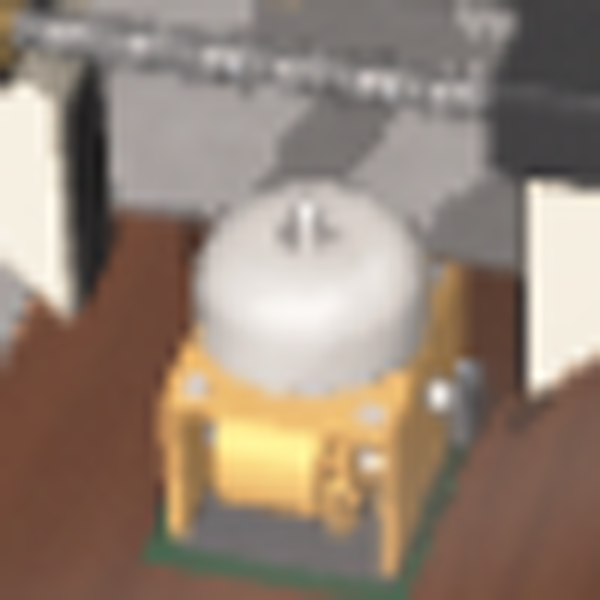

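```bash

python3 -m handwheel '[[[-1,0,0,0],[-2,0,0,0],[-3,0,0,0],[-3,0,0,0],[-3,0,0,0],[-3,0,0,0],[-1,0,0,0],[0,0,0,0]]]'
python3 go.py 506 -213 225 -0.152
```

```text
time: 22.4
tool_pos: [517.7, 188.7, 227.2]
tcp_rot: [1.5, 1.564, 0.196]
contact_force: [0.3, 0.7, -0.8]
grip_width: 91.9
before turn cm x 0.22 y -11.73 z 38.44
after turn cm x 0.22 y 4.93 z 39.88
turn 0.419 n>=10 t 22.40 p [517.7 188.7 227.2] a 0.267 F [ 0.3  0.7 -0.8] w 91.9 tilt [0.007 0.001]
```

```bash

python3 -m handwheel '[[[0,0,0,0.105],[0,0,0,0.105],[0,0,0,0.105],[0,0,0,0.105],[0,0.38,3.07,0],[0,0.38,3.07,0],[0,0.38,3.07,0],[0,0.38,3.07,0]]]'
python3 -m handwheel '[[[0,0.38,3.07,0],[0,0.38,3.07,0],[0,0.38,3.07,0],[0,0.38,3.07,0],[0,0.38,3.07,0],[0,0.38,3.07,0],[0,0.38,3.07,0],[0,0.38,3.07,0]]]'
python3 -m handwheel '[[[0,0.38,3.07,0],[0,0,0,0],[0,0,0,0]]]'
python3 go.py 506 -213 225 -0.152
python3 - <<'E'
from fit import *
np.set_printoptions(precision=1,suppress=True,linewidth=150)
for n in('side','top'):
    im,d=snap(n,n[0]+'14')
    c=proj(n,[516.5,187,75])[0].astype(int); print(n,c)
    a=cv2.resize(im[c[1]-20:c[1]+20,c[0]-20:c[0]+20],None,fx=10,fy=10,interpolation=cv2.INTER_CUBIC)
    cv2.imwrite(f'pics/{n[0]}14b.png',a[...,::-1])
a=cv2.imread('pics/s14b.png');b=cv2.imread('pics/t14b.png');cv2.imwrite('pics/st14.png',np.hstack([a,b]))
P=cloud('top',np.load('pics/t14.npy'));c=proj('top',[516.5,187,81])[0].astype(int);print(P[c[1]-6:c[1]+7,c[0]-7:c[0]+8,2])
E
```

```text
time: 23.07
tool_pos: [511.4, 63.6, 221.8]
tcp_rot: [-1.399, 1.568, -3.122]
contact_force: [0.6, 0.4, 0.1]
grip_width: 92.0
time: 23.73
tool_pos: [504.1, -183.8, 221.8]
tcp_rot: [-1.895, 1.568, 2.664]
contact_force: [0.4, -0.5, -0.5]
grip_width: 91.8
time: 23.98
tool_pos: [503.3, -214.5, 221.7]
tcp_rot: [-1.993, 1.567, 2.564]
contact_force: [1.2, -0.2, -0.3]
grip_width: 91.9
before turn cm x -0.33 y 0.24 z -0.19
after turn cm x -0.33 y 0.24 z -0.19
turn -0.004 n>=1 t 23.98 p [ 503.3 -214.5  221.7] a -0.156 F [ 1.2 -0.2 -0.3] w 91.9 tilt [-0.003  0.002]
side [315 246]
top [261 214]
[[20.5 18.2 19.4 24.  13.7 14.5 15.9 19.5 21.8 19.8 15.3 18.4 15.8 25.  53.6]
 [17.4 22.5 21.  15.2 19.4 14.9 20.1 78.4 20.  22.6 53.7 60.2 55.6 57.9 57.7]
 [17.9 15.8 17.1 21.1 25.7 83.3 79.8 82.5 78.  78.  71.5 83.1 57.1 52.4 61.3]
 [16.8 18.2 16.5 58.3 71.4 86.2 82.9 87.6 87.5 79.8 86.1 80.5 83.4 57.2 62.4]
 [16.5 58.4 52.7 81.2 79.8 89.8 82.8 86.8 88.1 85.8 80.4 78.9 83.3 80.4 61.3]
 [15.8 60.7 77.2 86.1 87.5 81.  85.3 85.1 78.6  nan 84.9 82.5 78.3 80.7 61.2]
 [16.4 53.5 84.4 79.4 79.9 83.1 75.9 75.3 84.6 81.1 83.9 81.8 79.1 80.5 77.9]
 [18.2 23.6 80.8 85.5 82.  86.8 80.9 78.7 92.  78.  79.  84.8 82.1 80.3 80.3]
 [11.1 16.7 78.1 83.4 80.1 82.3 85.9 75.2 85.5 80.7 84.9 83.4 88.4 78.5 78.7]
 [21.5 19.7 85.3 88.3 85.7 80.7 79.7 83.5 76.9 82.2 78.8 76.5 86.3 88.  72.5]
 [16.8 22.  78.8 82.4 82.5 80.8 89.8 85.6 81.6 81.6 88.6 77.2 84.3 80.5 65.3]
 [19.6 14.  19.9 76.9 82.  82.1 84.5 82.5 80.  81.3 81.3 86.7 78.3 79.2 61.9]
 [17.8 25.4 20.4 63.9 81.5 79.4 84.7 84.5 79.9 84.  78.  73.6 73.  66.3 54. ]]
```

View pics/st14.png

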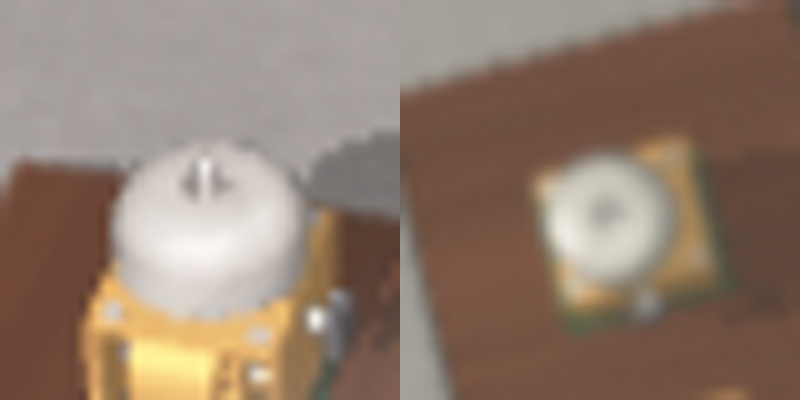

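```bash

python3 - <<'E'
from fit import *
np.set_printoptions(precision=2,suppress=True,linewidth=150)
res={}
for n in('side','top'):
    im=cv2.imread(f'pics/{n[0]}14.png')[...,::-1].copy()
    hsv=cv2.cvtColor(im,cv2.COLOR_RGB2HSV)
    c=proj(n,[516.5,188,72])[0]
    y,x=np.mgrid[:400,:640]
    m=(hsv[...,1]<60)&(im.max(2)>(178 if n=='side' else 135))&(np.hypot(x-c[0],y-c[1])<13)
    m=cv2.morphologyEx(m.astype(np.uint8),cv2.MORPH_OPEN,np.ones((3,3)))
    mm=comp(m,c)
    cv2.imwrite(f'pics/m{n[0]}.png',cv2.resize(mm[int(c[1])-20:int(c[1])+20,int(c[0])-20:int(c[0])+20]*255,None,fx=8,fy=8))
    for z in(58,60,62,64):
        r=fit(n,'bell',mm,(516.5,188,0),z0=z,dof=2,hull=True); print(n,z,r)
E
```

```text
side 58 (array([519.82, 183.81]), np.float64(11.157330637405757), np.float64(253.0))
side 60 (array([518.35, 185.83]), np.float64(11.760074763356052), np.float64(253.00000000000006))
side 62 (array([517.15, 187.53]), np.float64(12.295822313580747), np.float64(253.00000000000003))
side 64 (array([516.06, 189.51]), np.float64(13.02609973402566), np.float64(253.00000000000003))
top 58 (array([514.7, 190. ]), np.float64(1.2436453202517719), np.float64(143.00000000000003))
top 60 (array([514.32, 189.77]), np.float64(1.2485288440537716), np.float64(143.00000000000003))
top 62 (array([513.88, 189.42]), np.float64(1.2557442981273228), np.float64(143.00000000000003))
top 64 (array([513.53, 189.18]), np.float64(1.2845655309645592), np.float64(143.00000000000003))
```

```bash

python3 - <<'E'
from fit import *
np.set_printoptions(precision=2,suppress=True,linewidth=150)
M['pillar']=[disc(10,38)+disc(10,58),disc(2,58)+disc(2,69)]
for n,f in(('side','s5'),('top','t5')):
    im=cv2.imread(f'pics/{f}.png')[...,::-1].copy()
    hsv=cv2.cvtColor(im,cv2.COLOR_RGB2HSV)
    c=proj(n,[516.5,186,50])[0].astype(int)
    gold=(hsv[...,0]>14)&(hsv[...,0]<30)&(hsv[...,1]>90)&(im.max(2)>150)
    gold=cv2.morphologyEx(gold.astype(np.uint8),cv2.MORPH_CLOSE,np.ones((3,3)))
    y,x=np.mgrid[:400,:640]; near=np.hypot(x-c[0],y-c[1])<22
    k=gold*near
    l=cv2.connectedComponentsWithStats(k.astype(np.uint8)); i=1+l[2][1:,4].argmax(); k=(l[1]==i)
    print(n,'mov',fit(n,'movement',k,(516.5,186,.268),z0=20,hull=True), k.sum())
    c=proj(n,[516.5,186,70])[0]
    m=(hsv[...,1]<70)&(im.max(2)>(178 if n=='side' else 130))&(np.hypot(x-c[0],y-c[1])<8)
    mm=comp(m.astype(np.uint8),c)
    print(n,'pil',fit(n,'pillar',mm,(516.5,186,0),z0=20,dof=2),mm.sum())
    print(im[int(c[1])-6:int(c[1])+7,int(c[0])-6:int(c[0])+8].max(2))
E
```

```text
side mov (array([519.9 , 184.41,   0.34]), np.float64(8.453718724683084), np.float64(553.0)) 382
side pil (array([518.54, 185.23]), np.float64(9.410592452141282), np.float64(78.00000000000003)) 78
[[160 163 161 163 163 150 236 183 161 160 162 163 164 163]
 [127 128 129 139 161 168 225 188 159 186 166 162 163 164]
 [131 203 181 191 200 204 220 172 152 199 185 166 164 138]
 [186 221 209 209 210 212 219 186 198 209 207 145 139 119]
 [222 230 226 212 209 212 214 210 214 215 209 159 163 162]
 [229 232 211 209 216 209 212 214 211 220 174 160 171 174]
 [232 232 204 197 204 217 219 219 200 193 156 159 171 174]
 [233 232 204 194 202 214 213 210 198 183 154 159 173 222]
 [233 232 204 194 203 212 210 208 196 182 153 148 170 228]
 [233 232 219 196 203 213 211 207 194 181 152 156 221 231]
 [232 233 222 198 204 212 212 205 194 178 151 196 231 232]
 [233 234 230 217 208 211 208 204 191 175 167 225 232 232]
 [234 234 232 230 218 217 215 213 196 199 225 233 232 233]]
top mov (array([518.31, 187.9 ,   0.26]), np.float64(2.7052121565576956), np.float64(237.00000000000003)) 182
top pil (array([515.28, 185.03]), np.float64(1.3461068558910028), np.float64(29.0)) 29
[[113 113 113 115 117 119 124 132 142 155 169 180 175 154]
 [117 119 123 132 143 155 167 179 193 209 220 218 204 171]
 [138 149 166 179 193 209 220 223 226 229 230 227 220 190]
 [182 200 219 223 223 224 227 227 230 231 230 229 226 205]
 [215 225 231 230 223 215 217 219 223 222 222 221 220 201]
 [220 229 232 227 215 207 205 209 207 192 190 191 190 178]
 [224 231 230 223 211 202 191 195 192 179 174 178 180 174]
 [224 231 228 218 210 203 187 182 176 160 160 175 180 177]
 [222 231 231 226 218 214 206 196 178 152 158 176 182 182]
 [217 232 233 230 223 217 203 187 166 154 168 182 190 197]
 [199 229 233 233 228 215 190 177 177 186 198 204 211 221]
 [181 226 234 234 233 227 218 215 222 225 226 227 227 226]
 [169 224 234 235 235 233 231 231 231 231 231 229 225 219]]
```

```bash

python3 -m handwheel '[[[0,0,0,-0.106],[0,0,0,-0.106],[0,0,0,-0.106],[0,0,0,-0.106],[0,0,0,0]]]'
python3 go.py 516.6 188.4 150 0.268
```

```text
time: 24.5
tool_pos: [504.3, -211.9, 223.2]
tcp_rot: [-2.567, 1.57, 2.422]
contact_force: [0.3, -0.1, 0.2]
grip_width: 91.6
before turn cm x 7.32 y 12.12 z -38.17
after turn cm x 7.32 y 11.79 z -38.28
turn 0.009 n>=10 t 24.50 p [ 504.3 -211.9  223.2] a 0.277 F [ 0.3 -0.1  0.2] w 91.6 tilt [-0.001  0.001]
```

```bash

python3 -m handwheel '[[[0,0.98,-3.19,0.009],[0,0.98,-3.19,0],[0,0.98,-3.19,0],[0,0.98,-3.19,0],[0,0.98,-3.19,0],[0,0.98,-3.19,0],[0,0.98,-3.19,0],[0,0.98,-3.19,0]]]'
python3 -m handwheel '[[[0,0.98,-3.19,0],[0,0.98,-3.19,0],[0,0.98,-3.19,0],[2,0.98,-3.19,0],[2,0,0,0],[3,0,0,0],[0,0,0,0],[0,0,0,0]]]'
python3 -m handwheel '[[[0,0,0,0],[0,0,0,0]]]'
python3 go.py 516.6 188.4 63.5 0.268
```

```text
time: 25.17
tool_pos: [512.9, 55.9, 223.5]
tcp_rot: [-2.313, 1.571, 2.659]
contact_force: [0.9, -0.5, -0.7]
grip_width: 91.8
time: 25.83
tool_pos: [517.0, 187.1, 152.6]
tcp_rot: [-1.622, 1.567, -2.931]
contact_force: [1.1, -0.3, 0.7]
grip_width: 91.9
time: 26.0
tool_pos: [519.4, 186.7, 155.4]
tcp_rot: [1.502, 1.568, 0.192]
contact_force: [-0.2, -0.7, -0.6]
grip_width: 91.8
before turn cm x 9.19 y -0.22 z -0.24
after turn cm x 9.19 y -0.22 z -0.24
turn -0.007 n>=3 t 26.00 p [519.4 186.7 155.4] a 0.261 F [-0.2 -0.7 -0.6] w 91.8 tilt [0.003 0.001]
```

```bash

python3 -m handwheel '[[[2,-0.22,-0.24,0],[2,0,0,0],[2,0,0,0],[1,0,0,0],[1,0,0,0],[0.5,0,0,0],[0,0,0,0],[0,0,0,0]]]'
python3 -m handwheel '[[[0,0,0,0],[0,0,0,0]]]'
python3 go.py 516.6 188.4 64 0.268
```

```text
time: 26.67
tool_pos: [516.3, 188.4, 69.2]
tcp_rot: [1.451, 1.57, 0.141]
contact_force: [-0.4, 0.6, 0.1]
grip_width: 91.9
time: 26.83
tool_pos: [516.2, 188.4, 69.4]
tcp_rot: [1.461, 1.569, 0.152]
contact_force: [-0.2, -0.4, -0.2]
grip_width: 91.9
before turn cm x 0.54 y 0.03 z 0.01
after turn cm x 0.54 y 0.03 z 0.01
turn -0.006 n>=1 t 26.83 p [516.2 188.4  69.4] a 0.262 F [-0.2 -0.4 -0.2] w 91.9 tilt [0.002 0.   ]
```

```bash

python3 -m handwheel '[[[0.3,0.03,0,0],[0.2,0,0,0],[0,0,0,0],[0,0,0,0]]]'
python3 -m handwheel '[[[0,0,0,0],[0,0,0,0],[0,0,0,0],[0,0,0,0],[0,0,0,0],[0,0,0,0],[0,0,0,0],[0,0,0,0]]]' 0
python3 -m handwheel '[[[-0.2,0,0,0],[0,0,0,0],[0,0,0,0]]]'
python3 go.py 518 185.3 66.5 0.268
```

```text
time: 27.17
tool_pos: [515.8, 188.4, 63.3]
tcp_rot: [-1.403, 1.57, -2.712]
contact_force: [-0.5, -0.0, 0.1]
grip_width: 92.1
time: 27.83
tool_pos: [516.0, 188.4, 63.5]
tcp_rot: [0.298, 1.571, -1.011]
contact_force: [-1.0, -0.4, -0.1]
grip_width: 43.2
time: 28.08
tool_pos: [516.0, 188.4, 65.6]
tcp_rot: [0.922, 1.571, -0.387]
contact_force: [-0.1, -0.4, -1.2]
grip_width: 42.3
before turn cm x -0.09 y 0.11 z 0.35
after turn cm x -0.09 y 0.11 z 0.35
turn -0.006 n>=1 t 28.08 p [516.  188.4  65.6] a 0.262 F [-0.1 -0.4 -1.2] w 42.3 tilt [ 0. -0.]
```

Grip at 63.5 this time (bell bottom ≈ tip −1.2). Shift and lower in small steps, noting where force starts.

```bash

python3 -m handwheel '[[[0,0.11,0.35,0],[0,0,0,0],[0,0,0,0]]]'
python3 -m handwheel '[[[0.1,0,0,0],[0,0,0,0],[0,0,0,0]]]'
python3 -m handwheel '[[[0.1,0,0,0],[0,0,0,0],[0,0,0,0]]]'
python3 -m handwheel '[[[0.05,0,0,0],[0,0,0,0],[0,0,0,0]]]'
python3 - <<'E'
from h import *
im,d=snap('side','s15'); 
o=(290,225)
cv2.imwrite('pics/s15b.png',cv2.resize(im[o[1]:o[1]+50,o[0]:o[0]+50],None,fx=12,fy=12,interpolation=cv2.INTER_CUBIC)[...,::-1])
E
```

```text
time: 28.33
tool_pos: [518.1, 185.1, 65.5]
tcp_rot: [0.308, 1.571, -1.001]
contact_force: [0.1, 0.5, -1.5]
grip_width: 42.5
time: 28.58
tool_pos: [517.8, 185.3, 64.4]
tcp_rot: [-1.287, 1.571, -2.595]
contact_force: [0.1, -0.8, -1.0]
grip_width: 42.3
time: 28.83
tool_pos: [518.0, 185.3, 63.5]
tcp_rot: [0.802, 1.571, -0.507]
contact_force: [-0.4, -1.0, -0.7]
grip_width: 42.7
time: 29.08
tool_pos: [518.1, 185.4, 63.3]
tcp_rot: [1.355, 1.57, 0.047]
contact_force: [-0.8, 0.3, 3.8]
grip_width: 42.5
```

View pics/s15b.png

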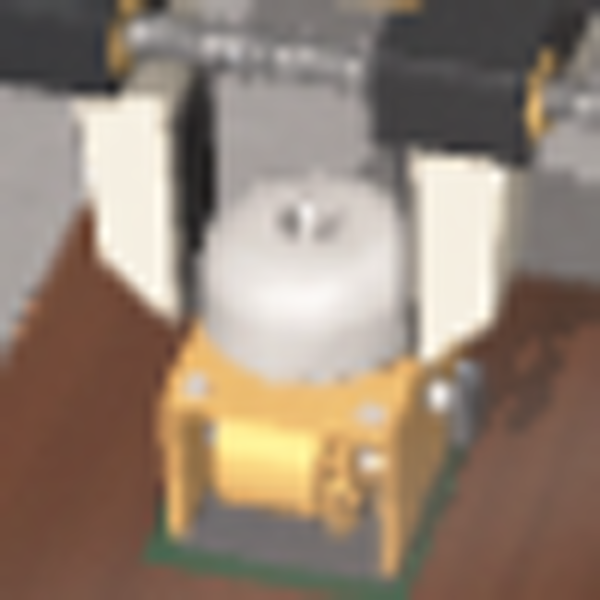

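```bash

python3 -m handwheel '[[[0,0,0,0],[0,0,0,0],[0,0,0,0],[0,0,0,0],[0,0,0,0],[0,0,0,0],[0,0,0,0]]]' 1
python3 -m handwheel '[[[-1,0,0,0],[-2,0,0,0],[-3,0,0,0],[-3,0,0,0],[-3,0,0,0],[-3,0,0,0],[-1,0,0,0],[0,0,0,0]]]'
python3 -m handwheel '[[[0,0,0,0.105],[0,0,0,0.105],[0,0,0,0.105],[0,0,0,0.105],[0,0,0,0]]]'
python3 go.py 506 -213 225 -0.152
```

```text
time: 29.72
tool_pos: [517.9, 185.3, 62.9]
tcp_rot: [-1.064, 1.571, -2.373]
contact_force: [0.7, 0.6, 1.0]
grip_width: 84.4
time: 30.38
tool_pos: [519.3, 185.6, 226.7]
tcp_rot: [1.494, 1.564, 0.185]
contact_force: [0.7, -0.4, 0.6]
grip_width: 92.1
time: 30.8
tool_pos: [517.1, 185.1, 221.3]
tcp_rot: [-1.18, 1.568, -2.913]
contact_force: [0.9, -0.2, -0.5]
grip_width: 91.9
before turn cm x -0.37 y 5.31 z 39.47
after turn cm x -0.37 y 4.93 z 39.52
turn -0.010 n>=10 t 30.80 p [517.1 185.1 221.3] a -0.162 F [ 0.9 -0.2 -0.5] w 91.9 tilt [-0.003 -0.001]
```

```bash

python3 -m handwheel '[[[0,0.38,3.04,-0.01],[0,0.38,3.04,0],[0,0.38,3.04,0],[0,0.38,3.04,0],[0,0.38,3.04,0],[0,0.38,3.04,0],[0,0.38,3.04,0],[0,0.38,3.04,0]]]'
python3 -m handwheel '[[[0,0.38,3.04,0],[0,0.38,3.04,0],[0,0.38,3.04,0],[0,0.38,3.04,0],[0,0.38,3.04,0],[0,0,0,0],[0,0,0,0],[0,0,0,0]]]'
python3 go.py 506 -213 134 -0.152
python3 - <<'E'
from fit import *
np.set_printoptions(precision=2,suppress=True,linewidth=150)
for n in('side','top'):
    im,d=snap(n,n[0]+'16')
    hsv=cv2.cvtColor(im,cv2.COLOR_RGB2HSV)
    c=proj(n,[518,185.5,72])[0]; y,x=np.mgrid[:400,:640]
    m=(hsv[...,1]<60)&(im.max(2)>(178 if n=='side' else 135))&(np.hypot(x-c[0],y-c[1])<13)
    m=cv2.morphologyEx(m.astype(np.uint8),cv2.MORPH_OPEN,np.ones((3,3))); mm=comp(m,c)
    for z in(60,62):
        print(n,z,fit(n,'bell',mm,(518,185,0),z0=z,dof=2,hull=True))
    c=c.astype(int);a=cv2.resize(im[c[1]-20:c[1]+20,c[0]-20:c[0]+20],None,fx=10,fy=10,interpolation=cv2.INTER_CUBIC)
    cv2.imwrite(f'pics/{n[0]}16b.png',a[...,::-1])
a=cv2.imread('pics/s16b.png');b=cv2.imread('pics/t16b.png');cv2.imwrite('pics/st16.png',np.hstack([a,b]))
P=cloud('side',np.load('pics/s16.npy')); X=P[...,:2]-[518,185.4]; z=P[...,2]
k=(np.hypot(X[...,0],X[...,1])<12)&(z>75)&(z<87); print('crown',np.nanmedian(z[k]))
im=cv2.imread('pics/s16.png'); cv2.imwrite('pics/s16c.png',cv2.resize(im[60:260,300:500],None,fx=3,fy=3))
E
```

```text
time: 31.47
tool_pos: [511.0, -61.0, 221.9]
tcp_rot: [-1.652, 1.569, 2.916]
contact_force: [0.4, 0.0, -0.3]
grip_width: 92.2
time: 32.13
tool_pos: [507.8, -212.2, 222.1]
tcp_rot: [-2.15, 1.569, 2.416]
contact_force: [-1.1, 0.0, -0.6]
grip_width: 91.8
before turn cm x 8.81 y -0.16 z 0.11
after turn cm x 8.81 y -0.16 z 0.11
turn 0.005 n>=3 t 32.13 p [ 507.8 -212.2  222.1] a -0.147 F [-1.1  0.  -0.6] w 91.8 tilt [-0.002  0.001]
side 60 (array([520.28, 182.48]), np.float64(12.860834336196675), np.float64(250.00000000000006))
side 62 (array([518.76, 184.44]), np.float64(13.27997544022718), np.float64(250.0))
top 60 (array([517.58, 185.  ]), np.float64(1.0873106411754496), np.float64(141.0))
top 62 (array([517.29, 184.71]), np.float64(1.128463918746165), np.float64(141.0))
crown 83.85805871606374
```

View pics/st16.png

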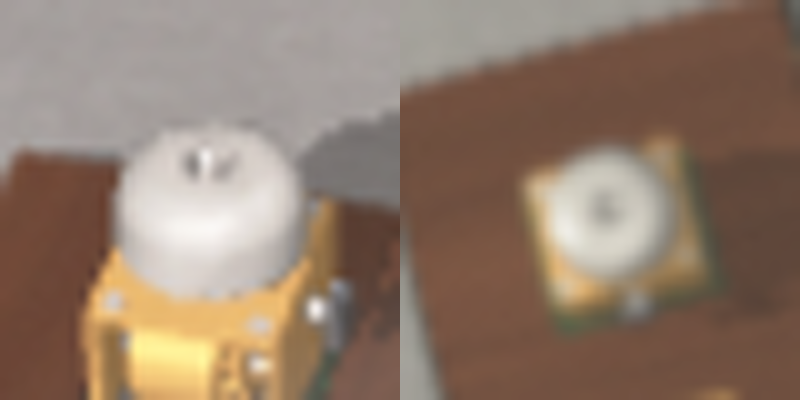

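View pics/s16c.png

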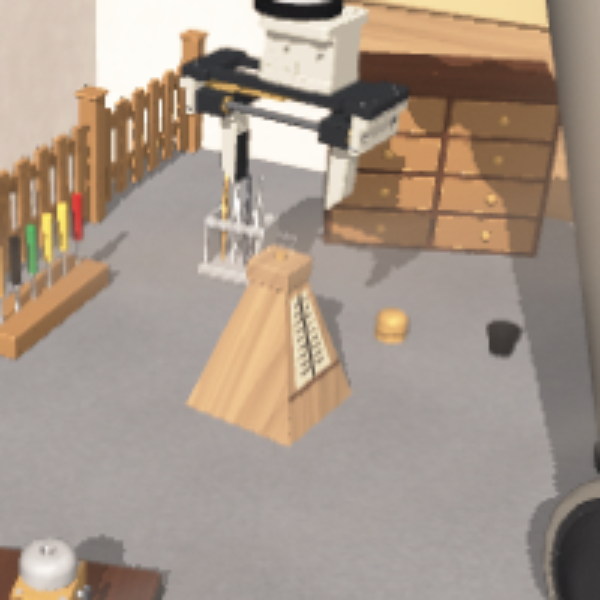

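```bash

python3 -m handwheel '[[[1.5,-0.16,0.11,0.005],[2,0,0,0],[2,0,0,0],[1.5,0,0,0],[1,0,0,0],[0.5,0,0,0],[0,0,0,0],[0,0,0,0]]]'
python3 go.py 506 -213 134 -0.152
python3 - <<'E'
from h import *
im,d=snap('side','s17'); cv2.imwrite('pics/s17c.png',cv2.resize(im[60:200,320:460],None,fx=4,fy=4)[...,::-1])
E
```

```text
time: 32.9
tool_pos: [506.9, -213.5, 138.6]
tcp_rot: [1.112, 1.57, -0.611]
contact_force: [0.5, -1.6, 0.3]
grip_width: 91.8
before turn cm x 0.46 y -0.10 z -0.03
after turn cm x 0.46 y -0.10 z -0.03
turn -0.000 n>=1 t 32.90 p [ 506.9 -213.5  138.6] a -0.152 F [ 0.5 -1.6  0.3] w 91.8 tilt [ 0.001 -0.   ]
```

View pics/s17c.png

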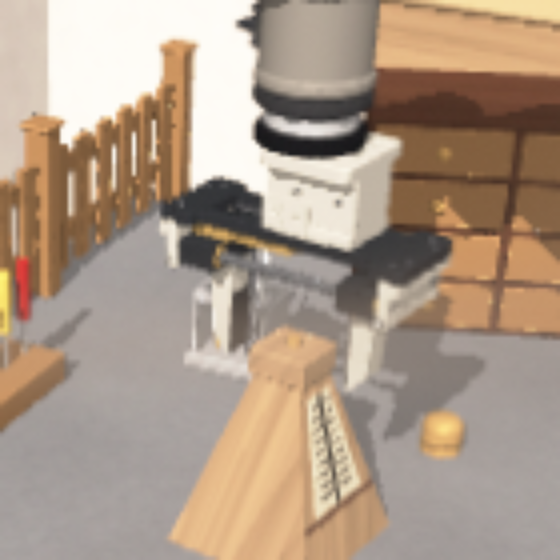

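```bash

python3 -m handwheel '[[[0.4,-0.1,0,0],[0,0,0,0],[0,0,0,0]]]'
python3 -m handwheel '[[[0,0,0,0],[0,0,0,0],[0,0,0,0],[0,0,0,0],[0,0,0,0],[0,0,0,0],[0,0,0,0],[0,0,0,0]]]' 0
python3 -m handwheel '[[[0,0,0,0],[0,0,0,0],[0,0,0,0]]]'
python3 go.py 506 -213 134 -0.152
```

```text
time: 33.2
tool_pos: [505.4, -213.6, 134.3]
tcp_rot: [0.936, 1.57, -0.788]
contact_force: [-0.8, -1.2, -0.4]
grip_width: 91.9
time: 33.87
tool_pos: [505.8, -213.6, 134.1]
tcp_rot: [1.287, 1.57, -0.437]
contact_force: [1.3, -0.2, -1.2]
grip_width: 45.7
time: 34.12
tool_pos: [505.8, -213.7, 134.1]
tcp_rot: [1.181, 1.57, -0.543]
contact_force: [2.2, -0.2, -0.6]
grip_width: 45.7
before turn cm x 0.01 y 0.01 z -0.07
after turn cm x 0.01 y 0.01 z -0.07
turn -0.001 n>=1 t 34.12 p [ 505.8 -213.7  134.1] a -0.153 F [ 2.2 -0.2 -0.6] w 45.7 tilt [ 0.001 -0.   ]
```

```bash

python3 -m handwheel '[[[-0.5,0,0,0],[-1,0,0,0],[-1.8,0,0,0],[-2,0,0,0],[-2,0,0,0],[-2,0,0,0],[-2,0,0,0],[-1.5,0,0,0]]]'
python3 -m handwheel '[[[0,0,0,-0.1],[0,0,0,-0.11],[0,0,0,-0.11],[0,0,0,-0.1],[0,0,0,0],[0,0,0,0]]]'
python3 go.py 518 185.5 262 0.268
python3 - <<'E'
from h import *
im,d=snap('side','s18'); cv2.imwrite('pics/s18c.png',cv2.resize(im[40:240,300:500],None,fx=3,fy=3)[...,::-1])
E
```

```text
time: 34.78
tool_pos: [505.4, -213.5, 264.4]
tcp_rot: [1.074, 1.569, -0.65]
contact_force: [-0.1, 0.5, -3.0]
grip_width: 45.7
time: 35.28
tool_pos: [505.2, -213.4, 262.4]
tcp_rot: [-2.0, 1.57, 2.977]
contact_force: [-0.5, -0.1, -3.0]
grip_width: 45.9
before turn cm x 0.04 y 11.64 z -38.17
after turn cm x 0.04 y 11.79 z -38.13
turn -0.004 n>=10 t 35.28 p [ 505.2 -213.4  262.4] a 0.264 F [-0.5 -0.1 -3. ] w 45.9 tilt [-0.  0.]
```

View pics/s18c.png

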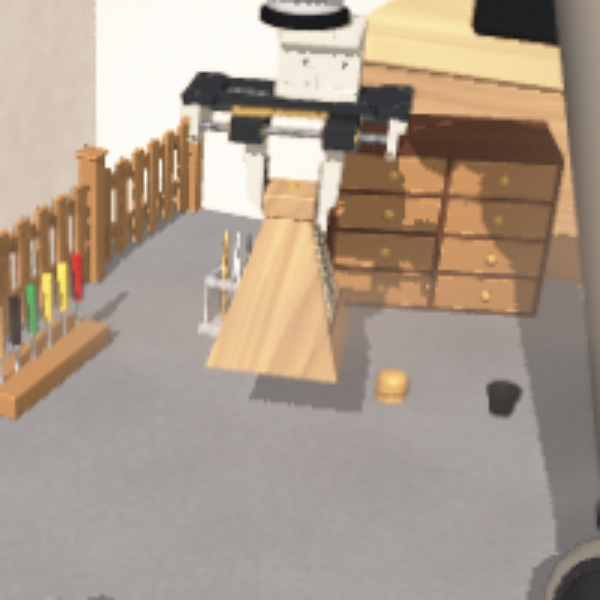

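```bash

python3 -m handwheel '[[[0,0.5,-1.5,-0.004],[0,0.84,-2.73,0],[0,0.84,-2.73,0],[0,0.84,-2.73,0],[0,0.84,-2.73,0],[0,0.84,-2.73,0],[0,0.84,-2.73,0],[0,0.84,-2.73,0]]]'
python3 -m handwheel '[[[0,0.84,-2.73,0],[0,0.84,-2.73,0],[0,0.84,-2.73,0],[0,0.84,-2.73,0],[0,0.84,-2.73,0],[0,0.84,-2.73,0],[0,0.4,-1.1,0],[0,0,0,0]]]'
python3 -m handwheel '[[[0,0,0,0],[0,0,0,0],[0,0,0,0]]]'
python3 go.py 517.3 185.5 262 0.268
python3 - <<'E'
from h import *
im,d=snap('side','s19'); cv2.imwrite('pics/s19c.png',cv2.resize(im[130:330,220:420],None,fx=3,fy=3)[...,::-1])
E
```

```text
time: 36.0
tool_pos: [511.6, 3.5, 262.3]
tcp_rot: [-0.553, 1.571, -1.855]
contact_force: [0.9, 0.5, -2.3]
grip_width: 45.9
time: 36.67
tool_pos: [517.2, 187.5, 261.9]
tcp_rot: [-3.015, 1.57, 1.97]
contact_force: [0.0, -0.7, -2.7]
grip_width: 45.9
time: 36.92
tool_pos: [517.6, 183.8, 262.1]
tcp_rot: [-0.391, 1.57, -1.693]
contact_force: [-0.7, 0.2, -2.8]
grip_width: 45.7
before turn cm x 0.01 y 0.02 z -0.17
after turn cm x 0.01 y 0.02 z -0.17
turn 0.001 n>=1 t 36.92 p [517.6 183.8 262.1] a 0.269 F [-0.7  0.2 -2.8] w 45.7 tilt [-0.    -0.001]
```

View pics/s19c.png

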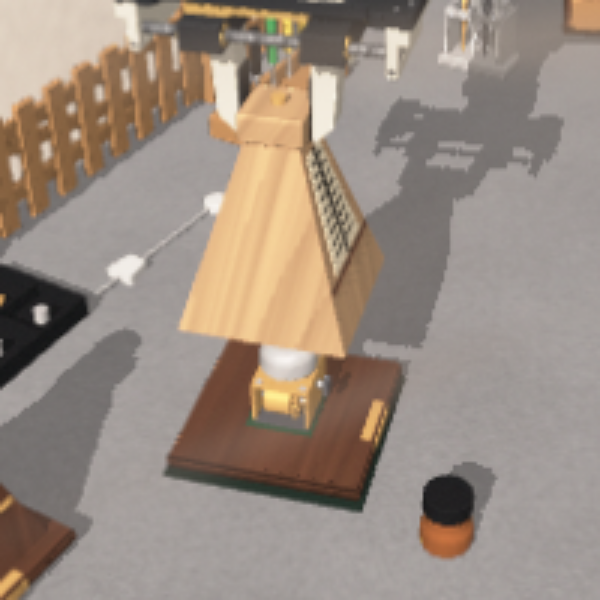

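```bash

python3 -m handwheel '[[[0.5,0,-0.17,0],[1,0,0,0],[1,0,0,0],[1,0,0,0],[1,0,0,0],[1,0,0,0],[0.5,0,0,0],[0,0,0,0]]]'
python3 -m handwheel '[[[0,0,0,0],[0,0,0,0]]]'
python3 go.py 517.3 185.5 160 0.268
python3 - <<'E'
from h import *
im,d=snap('side','s20'); cv2.imwrite('pics/s20c.png',cv2.resize(im[150:350,220:420],None,fx=3,fy=3)[...,::-1])
E
```

```text
time: 37.63
tool_pos: [516.2, 186.6, 200.2]
tcp_rot: [-1.601, 1.568, -2.9]
contact_force: [-0.5, -1.1, -1.9]
grip_width: 46.1
time: 37.8
tool_pos: [517.4, 186.9, 202.5]
tcp_rot: [1.43, 1.57, 0.13]
contact_force: [0.3, -1.0, -2.7]
grip_width: 45.9
before turn cm x 4.25 y -0.05 z 0.13
after turn cm x 4.25 y -0.04 z 0.13
turn 0.003 n>=2 t 37.80 p [517.4 186.9 202.5] a 0.271 F [ 0.3 -1.  -2.7] w 45.9 tilt [0.001 0.   ]
```

View pics/s20c.png

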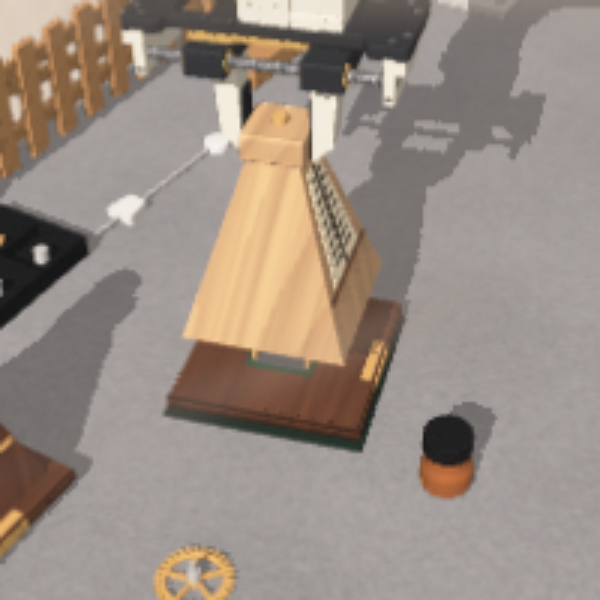

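```bash

python3 -m handwheel '[[[0.6,-0.04,0.13,0.003],[0.8,0,0,0],[0.8,0,0,0],[0.8,0,0,0],[0.6,0,0,0],[0.4,0,0,0],[0,0,0,0],[0,0,0,0]]]'
python3 -m handwheel '[[[0,0,0,0],[0,0,0,0]]]'
python3 go.py 517.3 185.5 154.3 0.268
```

```text
time: 38.52
tool_pos: [517.0, 185.4, 161.8]
tcp_rot: [-1.485, 1.57, -2.788]
contact_force: [0.1, 0.1, -2.7]
grip_width: 45.8
time: 38.68
tool_pos: [517.3, 185.5, 162.5]
tcp_rot: [1.412, 1.57, 0.109]
contact_force: [0.6, 0.2, -3.0]
grip_width: 45.9
before turn cm x 0.82 y 0.00 z -0.00
after turn cm x 0.82 y 0.00 z -0.00
turn 0.000 n>=1 t 38.68 p [517.3 185.5 162.5] a 0.268 F [ 0.6  0.2 -3. ] w 45.9 tilt [0.001 0.   ]
```

```bash

python3 -m handwheel '[[[0.2,0,0,0],[0.2,0,0,0],[0.15,0,0,0],[0.1,0,0,0],[0.05,0,0,0],[0,0,0,0],[0,0,0,0]]]'
python3 -m handwheel '[[[0.1,0,0,0],[0,0,0,0],[0,0,0,0]]]'
python3 go.py 517.3 185.5 154.1 0.268
```

```text
time: 39.27
tool_pos: [517.0, 185.4, 155.0]
tcp_rot: [0.106, 1.571, -1.197]
contact_force: [0.6, -0.5, -2.6]
grip_width: 45.8
time: 39.52
tool_pos: [517.1, 185.4, 154.1]
tcp_rot: [1.327, 1.57, 0.024]
contact_force: [0.2, 1.7, -3.0]
grip_width: 45.9
before turn cm x 0.00 y 0.02 z -0.00
after turn cm x 0.00 y 0.02 z -0.00
turn 0.000 n>=1 t 39.52 p [517.1 185.4 154.1] a 0.268 F [ 0.2  1.7 -3. ] w 45.9 tilt [0.001 0.   ]
```

```bash

python3 -m handwheel '[[[0.05,0,0,0],[0,0,0,0],[0,0,0,0]]]'
python3 -m handwheel '[[[0.03,0,0,0],[0,0,0,0],[0,0,0,0]]]'
```

```text
time: 39.77
tool_pos: [517.2, 185.5, 154.0]
tcp_rot: [1.607, 1.57, 0.304]
contact_force: [0.4, 1.0, 3.0]
grip_width: 45.9
time: 40.02
tool_pos: [517.3, 185.6, 154.0]
tcp_rot: [1.603, 1.57, 0.3]
contact_force: [-0.5, 1.1, 5.4]
grip_width: 45.7
```

Seated at the expected height. Look, then release.

```bash

python3 -m handwheel '[[[0,0,0,0],[0,0,0,0],[0,0,0,0],[0,0,0,0],[0,0,0,0],[0,0,0,0],[0,0,0,0]]]' 1
python3 -m handwheel '[[[-1,0,0,0],[-2,0,0,0],[-3,0,0,0],[-3,0,0,0],[0,0,0,0],[0,0,0,0]]]'
python3 go.py 443.5 -395 225 0.268
python3 - <<'E'
from h import *
im,d=snap('side','s21'); snap('top','t21'); cv2.imwrite('pics/s21c.png',cv2.resize(im[150:350,220:420],None,fx=3,fy=3)[...,::-1])
E
```

```text
time: 40.6
tool_pos: [517.0, 185.3, 153.1]
tcp_rot: [-0.812, 1.571, -2.115]
contact_force: [0.4, 0.1, -0.3]
grip_width: 87.7
time: 41.1
tool_pos: [517.9, 185.6, 245.7]
tcp_rot: [1.488, 1.566, 0.185]
contact_force: [-0.3, 0.7, -1.2]
grip_width: 91.6
before turn cm x 2.07 y -22.55 z 54.02
after turn cm x 2.07 y -22.55 z 54.02
turn 0.000 n>=15 t 41.10 p [517.9 185.6 245.7] a 0.268 F [-0.3  0.7 -1.2] w 91.6 tilt [0.005 0.001]
```

View pics/s21c.png

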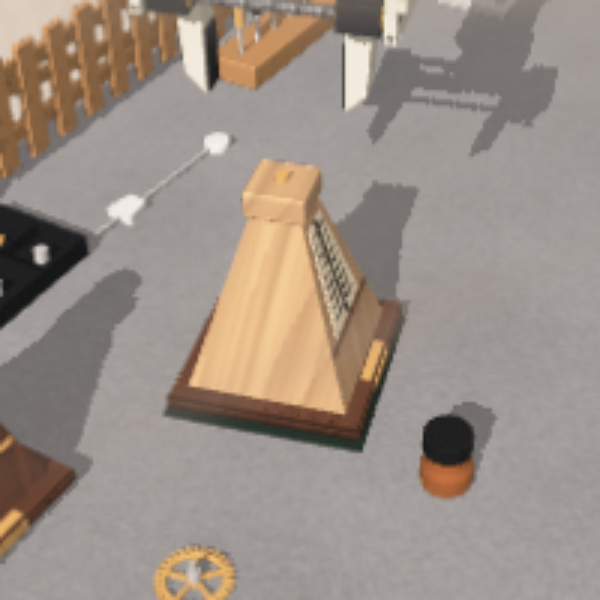

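```bash

python3 -m handwheel '[[[0,0,0,0.115],[0,0,0,0.115],[0,0,0,0.115],[0,0,0,0.115],[0,0,0,0.115],[0,0,0,0.115],[0,0,0,0.115],[0,0,0,0.115]]]'
python3 -m handwheel '[[[0,0,0,0.115],[0,0,0,0.115],[0,0,0,0.115],[0,0,0,0]]]'
python3 go.py 443.5 -394.8 225 -1.0
```

```text
time: 41.87
tool_pos: [516.2, 185.2, 241.7]
tcp_rot: [-0.682, 1.568, -2.911]
contact_force: [-0.1, 0.1, 0.2]
grip_width: 91.5
time: 42.2
tool_pos: [516.3, 185.2, 241.8]
tcp_rot: [-0.332, 1.568, -2.904]
contact_force: [-0.5, -0.3, -0.5]
grip_width: 92.0
before turn cm x 1.68 y 44.91 z 37.41
after turn cm x 1.68 y 44.87 z 37.46
turn -0.001 n>=15 t 42.20 p [516.3 185.2 241.8] a -1.001 F [-0.5 -0.3 -0.5] w 92.0 tilt [-0.003 -0.001]
```

```bash

python3 -m handwheel '[[[0,2.8,2.34,0],[0,2.8,2.34,0],[0,2.8,2.34,0],[0,2.8,2.34,0],[0,2.8,2.34,0],[0,2.8,2.34,0],[0,2.8,2.34,0],[0,2.8,2.34,0]]]'
python3 -m handwheel '[[[0,2.8,2.34,0],[0,2.8,2.34,0],[0,2.8,2.34,0],[0,2.8,2.34,0],[0,2.8,2.34,0],[0,2.8,2.34,0],[1,2.8,2.34,0],[2,2.8,2.34,0]]]'
python3 -m handwheel '[[[2,0,0,0],[2,0,0,0],[2,0,0,0],[2,0,0,0],[0,0,0,0],[0,0,0,0],[0,0,0,0]]]'
python3 go.py 443.5 -394.8 8 -1.0
python3 - <<'E'
from h import *
im,d=snap('side','s22'); snap('top','t22'); cv2.imwrite('pics/s22c.png',cv2.resize(im[70:220,350:500],None,fx=4,fy=4)[...,::-1])
E
```

```text
time: 42.87
tool_pos: [480.3, -105.8, 242.5]
tcp_rot: [-0.921, 1.569, 2.799]
contact_force: [0.8, -0.1, 0.1]
grip_width: 91.6
time: 43.53
tool_pos: [445.8, -396.6, 214.3]
tcp_rot: [1.717, 1.567, -0.847]
contact_force: [1.0, -0.1, 1.2]
grip_width: 91.9
time: 44.12
tool_pos: [446.0, -394.4, 134.0]
tcp_rot: [1.659, 1.57, -0.907]
contact_force: [-0.9, 0.5, -0.0]
grip_width: 91.8
before turn cm x 12.60 y -0.10 z 0.24
after turn cm x 12.60 y -0.10 z 0.24
turn 0.005 n>=4 t 44.12 p [ 446.  -394.4  134. ] a -0.995 F [-0.9  0.5 -0. ] w 91.8 tilt [ 0.001 -0.001]
```

View pics/s22c.png

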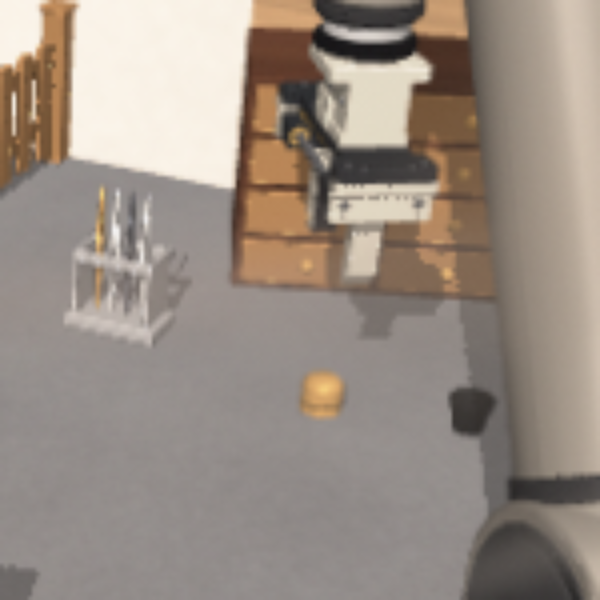

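```bash

python3 -m handwheel '[[[1.5,-0.07,0.18,0.005],[2,0,0,0],[2,0,0,0],[2,0,0,0],[1.5,0,0,0],[1,0,0,0],[0.5,0,0,0],[0,0,0,0]]]'
python3 -m handwheel '[[[0,0,0,0],[0,0,0,0]]]'
python3 go.py 444.2 -394.6 8 -1.0
python3 - <<'E'
from h import *
im,d=snap('side','s23'); snap('top','t23'); cv2.imwrite('pics/s23c.png',cv2.resize(im[100:220,370:490],None,fx=5,fy=5)[...,::-1])
E
```

```text
time: 44.88
tool_pos: [443.9, -394.4, 28.0]
tcp_rot: [-1.362, 1.57, 2.349]
contact_force: [-0.1, 0.8, -0.2]
grip_width: 91.6
time: 45.05
tool_pos: [444.4, -395.1, 29.5]
tcp_rot: [1.702, 1.569, -0.87]
contact_force: [-1.0, -0.1, 0.5]
grip_width: 91.9
before turn cm x 2.15 y -0.06 z -0.01
after turn cm x 2.15 y -0.06 z -0.01
turn -0.002 n>=1 t 45.05 p [ 444.4 -395.1   29.5] a -1.002 F [-1.  -0.1  0.5] w 91.9 tilt [ 0.001 -0.002]
```

View pics/s23c.png

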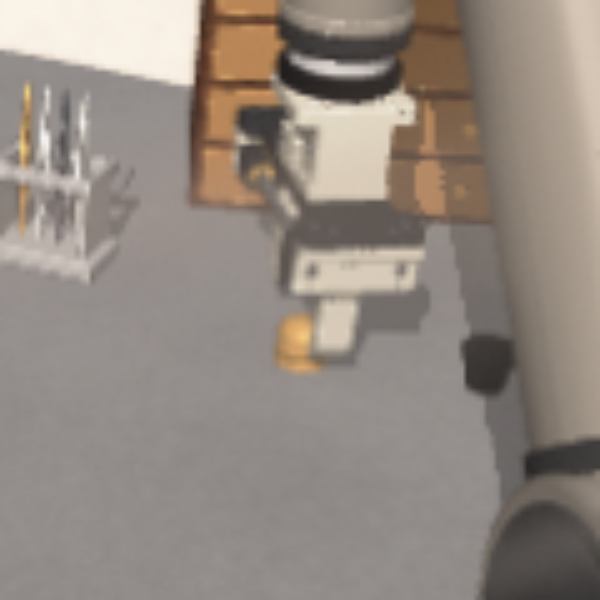

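```bash

python3 -m handwheel '[[[0.8,-0.06,0,0],[0.7,0,0,0],[0.4,0,0,0],[0.2,0,0,0],[0,0,0,0],[0,0,0,0]]]'
python3 -m handwheel '[[[0,0,0,0],[0,0,0,0],[0,0,0,0],[0,0,0,0],[0,0,0,0],[0,0,0,0],[0,0,0,0],[0,0,0,0]]]' 0
python3 -m handwheel '[[[0,0,0,0],[0,0,0,0],[0,0,0,0],[0,0,0,0]]]'
python3 go.py 444.2 -394.6 8 -1.0
```

```text
time: 45.65
tool_pos: [443.5, -394.0, 7.0]
tcp_rot: [-1.359, 1.57, 2.352]
contact_force: [0.4, 0.5, -0.0]
grip_width: 92.0
time: 46.32
tool_pos: [443.5, -394.1, 7.3]
tcp_rot: [1.451, 1.571, -1.122]
contact_force: [0.4, -0.2, 0.2]
grip_width: 42.8
time: 46.65
tool_pos: [443.5, -394.0, 7.3]
tcp_rot: [1.479, 1.571, -1.094]
contact_force: [0.2, 0.2, -1.5]
grip_width: 32.8
before turn cm x -0.07 y 0.08 z -0.03
after turn cm x -0.07 y 0.08 z -0.03
turn -0.002 n>=1 t 46.65 p [ 443.5 -394.     7.3] a -1.002 F [ 0.2  0.2 -1.5] w 32.8 tilt [ 0. -0.]
```

```bash

python3 -m handwheel '[[[-0.5,0,0,0],[-1.5,0,0,0],[-3,0,0,0],[-3.5,0,0,0],[-3.5,0,0,0],[-3.5,0,0,0],[-3.5,0,0,0],[-3,0,0,0]]]'
python3 -m handwheel '[[[-1,0,0,0],[0,0,0,0],[0,0,0,0]]]'
python3 go.py 517.2 185.5 225 -1.0
python3 - <<'E'
from fit import *
im,d=snap('side','s24'); snap('top','t24'); cv2.imwrite('pics/s24c.png',cv2.resize(im[40:200,370:490],None,fx=4,fy=4)[...,::-1])
np.set_printoptions(precision=3,suppress=True)
for n in('side','top'):
    im=cv2.imread(f'pics/{n[0]}24.png')[...,::-1].copy()
    hsv=cv2.cvtColor(im,cv2.COLOR_RGB2HSV)
    wood=(hsv[...,0]>8)&(hsv[...,0]<25)&(hsv[...,1]>55)&(im.max(2)>130)
    c=proj(n,[517,185.5,100])[0]
    m=comp(wood,c); print(n,m.sum(),fit(n,'case',m,(517.,185.5,.268),z0=20), 'dowel px pred',proj(n,[517.2,185.5,181]))
E
```

```text
time: 47.32
tool_pos: [443.5, -393.9, 230.3]
tcp_rot: [1.71, 1.569, -0.863]
contact_force: [1.5, -1.1, 0.3]
grip_width: 33.3
time: 47.57
tool_pos: [443.2, -393.7, 236.4]
tcp_rot: [-1.369, 1.57, 2.342]
contact_force: [0.0, -0.6, -1.2]
grip_width: 32.9
before turn cm x 1.14 y -44.81 z -37.43
after turn cm x 1.14 y -44.74 z -37.52
turn -0.002 n>=15 t 47.57 p [ 443.2 -393.7  236.4] a -1.002 F [ 0.  -0.6 -1.2] w 32.9 tilt [-0.001  0.001]
side 3247 (array([517.58 , 188.528,   0.279]), np.float64(235.41488696401376), np.float64(3247.0000000000005)) dowel px pred [[313.845 207.018]]
top 837 (array([506.26 , 198.173,   0.022]), np.float64(386.6298535959567), np.float64(837.0)) dowel px pred [[257.906 208.176]]
```

View pics/s24c.png

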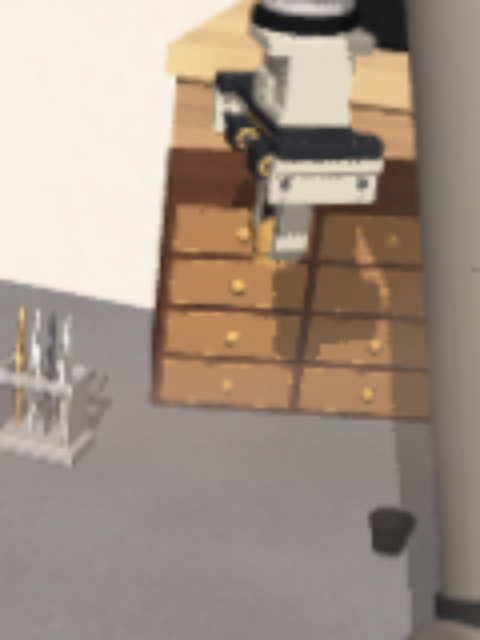

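```bash

python3 -m handwheel '[[[0,-2.8,-2.34,0],[0,-2.8,-2.34,0],[0,-2.8,-2.34,0],[0,-2.8,-2.34,0],[0,-2.8,-2.34,0],[0,-2.8,-2.34,0],[0,-2.8,-2.34,0],[0,-2.8,-2.34,0]]]'
python3 -m handwheel '[[[0,-2.8,-2.34,0],[0,-2.8,-2.34,0],[0,-2.8,-2.34,0],[0,-2.8,-2.34,0],[0,-2.8,-2.34,0],[0,-2.8,-2.34,0],[0,-2.8,-2.34,0],[0,-2.8,-2.34,0]]]'
python3 -m handwheel '[[[0,0,0,0],[0,0,0,0],[0,0,0,0]]]'
python3 go.py 517.2 185.5 205 -1.0
python3 - <<'E'
from h import *
im,d=snap('side','s25'); snap('top','t25'); cv2.imwrite('pics/s25c.png',cv2.resize(im[170:260,265:365],None,fx=6,fy=6,interpolation=cv2.INTER_CUBIC)[...,::-1])
a=cv2.imread('pics/s24.png')[195:225,298:330]; cv2.imwrite('pics/dow.png',cv2.resize(a,None,fx=16,fy=16,interpolation=cv2.INTER_CUBIC))
E
```

```text
time: 48.33
tool_pos: [479.6, -102.4, 235.2]
tcp_rot: [-0.928, 1.567, 2.782]
contact_force: [1.4, -0.1, 0.0]
grip_width: 33.4
time: 49.0
tool_pos: [516.7, 186.8, 235.0]
tcp_rot: [-0.315, 1.567, -2.888]
contact_force: [1.5, -0.6, -0.7]
grip_width: 33.0
time: 49.25
tool_pos: [516.9, 184.7, 235.5]
tcp_rot: [-0.2, 1.567, -2.772]
contact_force: [-0.9, 0.0, -1.0]
grip_width: 32.9
before turn cm x 3.05 y -0.05 z -0.07
after turn cm x 3.05 y -0.05 z -0.07
turn -0.001 n>=1 t 49.25 p [516.9 184.7 235.5] a -1.001 F [-0.9  0.  -1. ] w 32.9 tilt [-0.003 -0.001]
```

View pics/s25c.png

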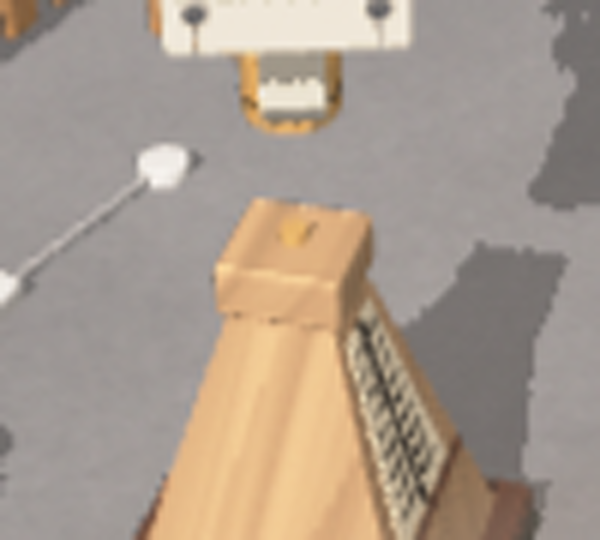

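View pics/dow.png

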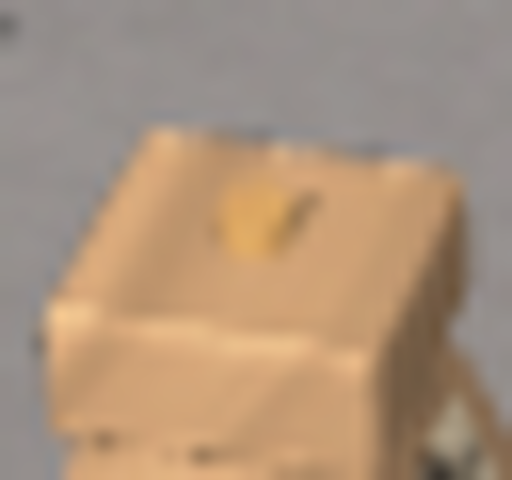

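```bash

python3 -m handwheel '[[[0.6,-0.05,-0.11,0],[1,0,0,0],[1,0,0,0],[1,0,0,0],[0.6,0,0,0],[0,0,0,0],[0,0,0,0],[0,0,0,0]]]'
python3 go.py 517.6 185.8 184 -1.0
python3 - <<'E'
from h import *
im,d=snap('side','s26'); cv2.imwrite('pics/s26c.png',cv2.resize(im[170:260,265:365],None,fx=6,fy=6,interpolation=cv2.INTER_CUBIC)[...,::-1])
E
```

```text
time: 50.02
tool_pos: [518.6, 186.2, 195.5]
tcp_rot: [2.625, 1.57, 0.052]
contact_force: [0.1, -0.7, -0.7]
grip_width: 32.9
before turn cm x 1.15 y -0.02 z 0.10
after turn cm x 1.15 y -0.02 z 0.10
turn -0.002 n>=1 t 50.02 p [518.6 186.2 195.5] a -1.002 F [ 0.1 -0.7 -0.7] w 32.9 tilt [0.001 0.   ]
```

View pics/s26c.png

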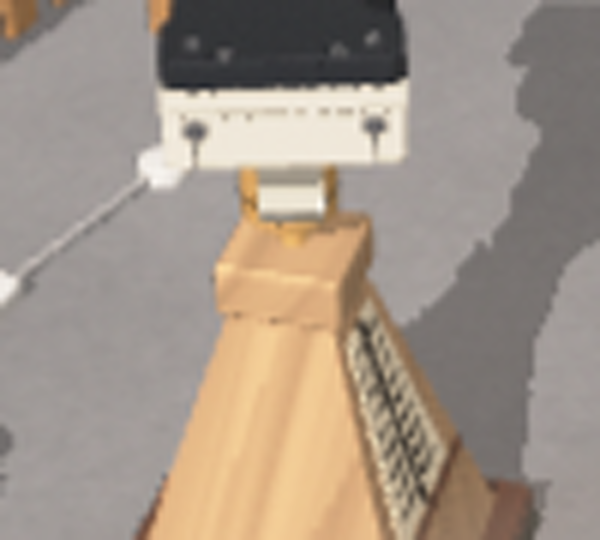

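Cap (centre col ≈291) is right above the dowel (≈293). Lowering gently.

```bash

python3 -m handwheel '[[[0.2,0,0.08,0],[0.2,0,0,0],[0.2,0,0,0],[0.2,0,0,0],[0.15,0,0,0],[0.1,0,0,0],[0,0,0,0],[0,0,0,0]]]'
python3 -m handwheel '[[[0,0,0,0],[0,0,0,0]]]'
python3 go.py 517.6 185.8 183.3 -1.0
```

```text
time: 50.73
tool_pos: [517.7, 185.7, 184.6]
tcp_rot: [0.34, 1.571, -2.233]
contact_force: [0.5, 0.0, -1.2]
grip_width: 32.9
time: 50.9
tool_pos: [517.7, 185.7, 184.8]
tcp_rot: [2.326, 1.571, -0.247]
contact_force: [0.5, 0.1, -1.0]
grip_width: 32.6
before turn cm x 0.15 y -0.01 z 0.00
after turn cm x 0.15 y -0.01 z 0.00
turn -0.002 n>=1 t 50.90 p [517.7 185.7 184.8] a -1.002 F [ 0.5  0.1 -1. ] w 32.6 tilt [ 0. -0.]
```

```bash

python3 -m handwheel '[[[0.1,0,0,0],[0,0,0,0],[0,0,0,0]]]'
python3 -m handwheel '[[[0.05,0,0,0],[0,0,0,0],[0,0,0,0]]]'
python3 -m handwheel '[[[0.03,0,0,0],[0,0,0,0],[0,0,0,0]]]'
```

```text
time: 51.15
tool_pos: [517.6, 185.7, 183.7]
tcp_rot: [0.481, 1.571, -2.092]
contact_force: [-0.6, -0.3, -0.2]
grip_width: 33.0
time: 51.4
tool_pos: [517.7, 185.7, 183.3]
tcp_rot: [2.377, 1.571, -0.196]
contact_force: [-0.1, 0.1, -1.0]
grip_width: 33.0
time: 51.65
tool_pos: [517.7, 185.7, 183.2]
tcp_rot: [2.514, 1.57, -0.059]
contact_force: [-1.2, -0.3, 3.1]
grip_width: 32.7
```

Contact at the expected 183.2. Release and retreat.

```bash

python3 -m handwheel '[[[0,0,0,0],[0,0,0,0],[0,0,0,0],[0,0,0,0],[0,0,0,0],[0,0,0,0],[0,0,0,0],[0,0,0,0]]]' 1
python3 -m handwheel '[[[-0.5,0,0,0],[-1.5,0,0,0],[-2,0,0,0],[-2,0,0,0],[-2,0,0,0],[-1,0,0,0],[0,0,0,0],[0,0,0,0]]]'
python3 -m handwheel '[[[0,2.5,2.1,0],[0,2.5,2.1,0],[0,2.5,2.1,0],[0,2.5,2.1,0],[0,2.5,2.1,0],[0,2.5,2.1,0],[0,0,0,0],[0,0,0,0]]]'
python3 - <<'E'
from h import *
im,d=snap('side','s27'); t,_=snap('top','t27'); cv2.imwrite('pics/s27c.png',cv2.resize(im[130:400,130:450],None,fx=2.2,fy=2.2,interpolation=cv2.INTER_CUBIC)[...,::-1])
cv2.imwrite('pics/t27c.png',cv2.resize(t[110:330,160:480],None,fx=2.4,fy=2.4,interpolation=cv2.INTER_CUBIC)[...,::-1])
E
```

```text
time: 52.32
tool_pos: [517.7, 185.7, 182.9]
tcp_rot: [1.323, 1.571, -1.25]
contact_force: [0.8, -0.5, 0.2]
grip_width: 81.5
time: 52.98
tool_pos: [517.6, 185.7, 272.8]
tcp_rot: [2.444, 1.57, -0.129]
contact_force: [-0.2, 0.4, -0.9]
grip_width: 91.5
time: 53.65
tool_pos: [491.6, -9.7, 271.6]
tcp_rot: [-0.785, 1.568, 2.922]
contact_force: [1.0, -0.1, -0.7]
grip_width: 92.1
```

View pics/s27c.png

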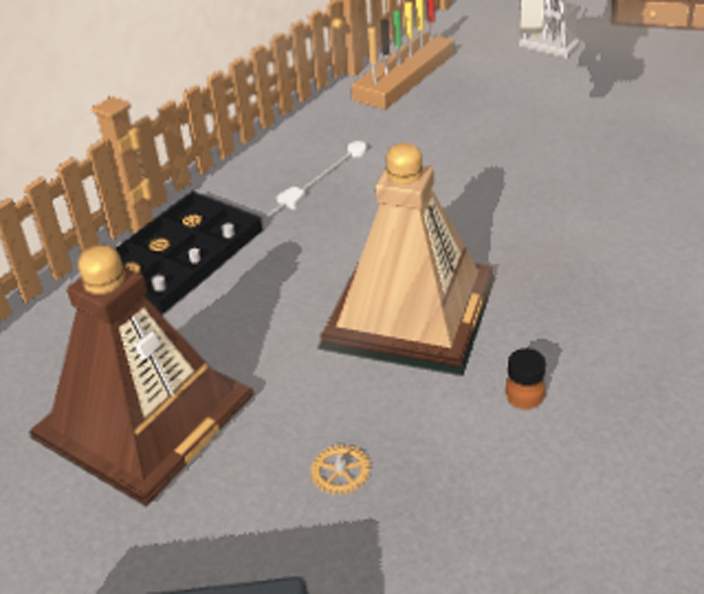

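View pics/t27c.png

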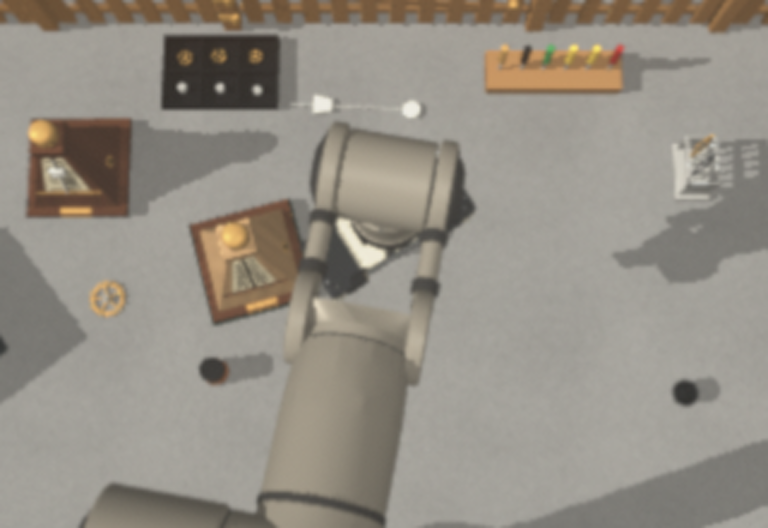

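```bash
python3 -m handwheel '[[[0,0,0,0],[0,0,0,0],[0,0,0,0],[0,0,0,0]]]'; python3 -c "
from plant import bot
print(bot.close_job())"
```

```text
time: 54.08
tool_pos: [492.3, -7.8, 272.9]
tcp_rot: [0.266, 1.571, -2.305]
contact_force: [-0.2, 0.6, -0.0]
grip_width: 91.7
the job is handed in; nothing more can be done
None
```

The metronome is cased up and handed in at about 54 s of robot time. Movement, bell, case and cap went on in that order, each lowered until light contact showed and then released.

- **Final pictures:** they show the case flat and centred on the board with its scale on the keeper side, and the cap on the collar. The wheel, pendulum, tweezers stand, walnut metronome and oil jar look unmoved by eye. The gripper is clear of everything.
- **Seating heights:** the movement, case and cap each touched down within about 0.2 mm of the expected height.
- **Bell, the one disagreement:** force, depth and silhouette all put it about 2 to 3 mm higher on the pillar than nominal. That is inside the 3 mm limit by the force and depth readings, and right at it by the silhouette. After the first release it sat about 3–4 mm off the pillar's axis, so I gripped it again and reset it, and it then looked centred from above. Contact came at the same height at all four positions I tried, so I took that as its real seat and left it.
- **Case fit not usable:** the last outline fit of the placed case failed because the board got into the mask. I judged its centring from the gripper position and the pictures. The dowel showed within half a pixel of where it was predicted.

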